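Square up and stow the coffee machine's strainer plates, and clip up its brushes

ROBOT

A 6-joint arm with a two-finger parallel gripper is mounted at the origin on the work surface. World frame = base frame: x ahead of the robot, y to its left, z up, the work surface at z = 0. Lengths are in m, angles in rad, forces in N, time in s.
With the tool pointing down it reaches from about 0.3 to 0.875 m from the base axis. Payload 6.4 kg.
Tool frame: the origin (TCP) lies on the centre line of the jaws, within the pads' length; the fingertips stand 25 mm ahead of it and the grasp point (between the pads) lies 6 mm ahead of it; z points along the fingers, y is the line along which they close (so a half turn about z gives the same grasp; the last joint's range is limited). The gripper opens to 85 mm and grips with 20 to 120 N. Pads are 22 mm wide; open, the fingers measure 114 mm over their backs; the gripper's body (76 mm by 85 mm) begins 54 mm behind the grasp point. The pads swing forward as they close: fully open they stand 13 mm farther back than shut.
Start: joints at [1.128, 0.181, 1.607, -0, 1.354, -0.206], TCP at [0.135, 0.559, 0.256] pointing down, gripper open.
Joint ranges: [-2.99, 2.99], [-0.89, 2.07], [0.3, 2.58], [-1.14, 4.28], [0, 2.63], [-3.12, 3.12]. Speed limits (rad/s): [2.57, 2.57, 3.01, 3.14, 3.14, 3.14].

INTERFACE

Orientations are given as a unit quaternion [w, x, y, z].
In Python, from bench import get_obs, camera, hand_in, spot_in gives the robot as it stands.
- The arm moves only by the shell command python3 -m jog 'ROWS'. ROWS is JSON, one flat list of numbers, 7 for each row, row after row: the shift along the tool's x, y, z in m, then the turn, a rotation vector about the tool's x, y, z in rad, then the closure, from 0 (fully open) to 1 (shut). A call has 1 to 20 rows; each row is the pose to reach, as a shift and turn from the pose commanded when the call began, along the tool's axes at that moment; what a row does not reach only later rows make up. A row lasts 1/8 s, in which the tool goes at most 62.5 mm and 10.7 degrees, less where a joint would pass 70% of its speed; a pose out of reach is approached as far as the arm can. A call with a gripper value outside its range is refused whole. The fingers move at their own pace and stop on an object; the grip force is fixed at half the most. Time passes only in rows, so rows that repeat a pose let the fingers close. It gives the time, the measured TCP pose, the force, the opening and the grip force at its end, in the units of the state.
- get_obs(): the state, without advancing time (a new reading comes with each control period).
- camera(name): name is "scene" or "side" or "wrist"; returns a dict with "frame" (480x640x3 uint8, red, green, blue), "mtx" (3x3 intrinsics, pixels), "extrinsics" (4x4, takes a point from camera to world coordinates). Camera axes: x right, y up, looking along -z (the intrinsics and any distortion apply to the point x, -y, -z); pixel columns grow to the right and rows downward; lengths in m; the calibration is good to about 2 mm. A picture is of the moment at which its call begins. There is no depth.
- hand_in(): hands the job in; it is judged then, once.
Trained networks look in a picture, given as the dict that the camera call returned (one of the last four; its "shot" number tells which), for a name from the list of things; names that differ only in an ending like _2 or _b are one class to them, and where a whole thing is asked for, a point or a joint stands for the part that bears it (a point fixed in the world has none). Each returns a list of dicts, best first, with "confidence" (0 to 1); they miss things now and then, are a little off and sometimes report something else, mostly with a low value. They report only what shows in the picture. A call takes as long as a camera call. They do not tell look-alikes from the thing itself.
- spot_in(picture, name): "xyz" ([x, y, z] in m, in world coordinates, good to about 4 mm: the middle of the surface that is visible of it).
The state is a dict: "time_s": time; "q": joint angles; "dq": joint speeds; "joint_efforts": joint torques, N m; "eef_pos": TCP position; "eef_rot": TCP orientation; "wrist_force": force on the tool from outside, world axes, zero at the start; "torque": the same for the moment, N m; "opening": opening from 0.0 (shut) to 1.0 (fully open); "grasp_force": force on a finger pad.
Only numpy, scipy, OpenCV 4.12 (cv2) and the standard library are available. Lean on these libraries where they do the work, as an engineer would, in place of code of your own. Each camera call takes 0.05 s, during which the arm holds its last target. There are 200 camera calls.

TASK

Put the washed coffee-machine parts away. First the large strainer plate, then the small one: slide the plate on the counter fully home into the corner stop, long side flush along the long bar and one end against the short stop, then grip it there and lay it flat in its own pocket of the cradle. Also (before or after) pull every brush out of the caddy and push it upright, sideways, into a clip of the rack, one brush to a clip, until it snaps home; leave the other things on the counter alone.

Things in the scene. Friction and masses are not known exactly. Their poses are not given: they have to be found in the camera images.
- stop: Low dark steel corner stop fixed to the counter, 9 mm high. Origin: inside corner, counter level. Inner face of the long bar: plane x=0, y from -90 to +10 mm (bar 12 mm thick, on +x). Inner face of the short stop: plane y=0, x from -10 to 0 mm (12 mm thick, on +y). A plate home lies at negative x and y, long side on the long bar; a finger fits beside the short stop at the plate's end.
- plate_large: The larger strainer plate, flat steel, 46 x 62 x 8 mm, about 150 g, loose, starting on the counter. Origin: centre of its underside; x along the 46 mm side, y along the 62 mm side, z up.
- plate_small: The smaller strainer plate, flat steel, 40 x 46 x 8 mm, about 100 g, loose, starting on the counter. Origin: centre of its underside; x along the 40 mm side, y along the 46 mm side, z up.
- cradle: Grey plastic cradle fixed to the counter, 106 (x) x 88 (y) mm, two shallow pockets side by side along x. Origin: centre of its underside. Pocket floors 8 mm above the counter, walls 6 mm higher. The x-facing sides of a pocket are full 4 mm walls; at its y ends are only 5 mm lugs in the corners, so a finger fits at the middle of each end.
- pocket_large (a point): Centre of the floor of the larger pocket, 50 (x) x 66 (y) mm inside; the large plate lies here with its y along this y (either way round), 2 mm free on each side. The gap between the end lugs is 40 mm.
- pocket_small (a point): Centre of the floor of the smaller pocket, 44 (x) x 50 (y) mm inside; the small plate lies here with its y along this y (either way round), 2 mm free on each side. The gap between the end lugs is 34 mm.
- caddy: White upright caddy fixed to the counter, 36 (x) x 125 (y) x 90 (z) mm, open at the top, with three compartments in a row along y, 41 mm apart, each 28 x 28 mm inside, floor 4 mm up. Origin: centre of its underside. Each compartment holds one brush or none.
- rack: Brush rack fixed to the counter: a wooden board 180 mm long (along y) and 112 mm high with three spring clips on the face that looks to its own -x. Origin: on the counter below the middle clip's seat; the board's face is 14 mm behind it (+x), with a foot further behind. Brushes go in upright, pushed sideways along the rack's +x.
- clip0 (a point): Spring clip 0 (clips 60 mm apart along the rack's y): seat axis of a clipped handle at the clip's mid-height, 95 mm above the counter; axes as the rack's. The clip spans heights 80 to 110 mm. Two sprung noses 9 mm in front (-x) part as a 16 mm handle is pushed past them along +x (about 6 to 10 N), then close behind it and hold it on a steel pad 8 mm behind the seat axis.
- clip1 (a point): Spring clip 1 (clips 60 mm apart along the rack's y): seat axis of a clipped handle at the clip's mid-height, 95 mm above the counter; axes as the rack's. The clip spans heights 80 to 110 mm. Two sprung noses 9 mm in front (-x) part as a 16 mm handle is pushed past them along +x (about 6 to 10 N), then close behind it and hold it on a steel pad 8 mm behind the seat axis.
- clip2 (a point): Spring clip 2 (clips 60 mm apart along the rack's y): seat axis of a clipped handle at the clip's mid-height, 95 mm above the counter; axes as the rack's. The clip spans heights 80 to 110 mm. Two sprung noses 9 mm in front (-x) part as a 16 mm handle is pushed past them along +x (about 6 to 10 N), then close behind it and hold it on a steel pad 8 mm behind the seat axis.
- brush0: Cleaning brush standing head down in the caddy (may be absent), 170 mm long, about 45 g. Origin: centre of the foot; z along the brush to the handle's end. Head 20 mm diameter for the first 40 mm, then a round wooden handle 16 mm in diameter up to 170 mm.
- brush0_mid (a point): Point on the axis of brush0, 85 mm from its foot: this part of the handle goes into the clip (anything within 3 cm will do; the foot may hang up to 45 mm above the counter or touch it).
- brush1: Cleaning brush standing head down in the caddy (may be absent), 170 mm long, about 45 g. Origin: centre of the foot; z along the brush to the handle's end. Head 20 mm diameter for the first 40 mm, then a round wooden handle 16 mm in diameter up to 170 mm.
- brush1_mid (a point): Point on the axis of brush1, 85 mm from its foot: this part of the handle goes into the clip (anything within 3 cm will do; the foot may hang up to 45 mm above the counter or touch it).
- brush2: Cleaning brush standing head down in the caddy (may be absent), 170 mm long, about 45 g. Origin: centre of the foot; z along the brush to the handle's end. Head 20 mm diameter for the first 40 mm, then a round wooden handle 16 mm in diameter up to 170 mm.
- brush2_mid (a point): Point on the axis of brush2, 85 mm from its foot: this part of the handle goes into the clip (anything within 3 cm will do; the foot may hang up to 45 mm above the counter or touch it).
- cup: White mug, 64 mm diameter, 58 mm high; not part of the job, leave it alone.
- sugar_jar: Glass sugar jar, 72 mm diameter, 100 mm high; not part of the job, leave it alone.
- spoon: Steel spoon, 150 mm, lying; not part of the job, leave it alone.
- tamper: Steel coffee tamper, 56 mm diameter, 80 mm high; not part of the job, leave it alone.
- tin: Low steel tin, 60 mm diameter, 52 mm high; not part of the job, leave it alone.
- milk_jug: Steel milk jug, 84 mm diameter, 90 mm high; not part of the job, leave it alone.
Mind the look-alikes: they are no part of the job. Of the things that look like the cradle, the larger one is meant.

How it is judged:
On the way, in this order (a step that is already met when the one before it is completed fails the run):
1. the large plate lies home in the corner stop, flush on both sides (x of plate_large in the frame of stop between -0.025 and -0.021 m and y of plate_large in the frame of stop between -0.033 and -0.029 m and z of plate_large in the frame of stop below 0.002 m and angle between the x axis of plate_large and the x axis of stop, either way round below 0.06 rad and linear speed of plate_large below 0.01 m/s), for 0.2 s.
2. the large plate lies released in its pocket (x of plate_large in the frame of pocket_large between -0.005 and 0.005 m and y of plate_large in the frame of pocket_large between -0.005 and 0.005 m and z of plate_large in the frame of pocket_large below 0.002 m and angle between plate_large's own z axis and vertical below 0.06 rad and angle between the x axis of plate_large and the x axis of pocket_large, either way round below 0.15 rad and linear speed of plate_large below 0.01 m/s and contact force between plate_large and the fingers below 0.1 N), for 0.2 s.
3. the small plate lies home in the corner stop, flush on both sides (x of plate_small in the frame of stop between -0.022 and -0.018 m and y of plate_small in the frame of stop between -0.025 and -0.021 m and z of plate_small in the frame of stop below 0.002 m and angle between the x axis of plate_small and the x axis of stop, either way round below 0.06 rad and linear speed of plate_small below 0.01 m/s), for 0.2 s.
4. the small plate lies released in its pocket (x of plate_small in the frame of pocket_small between -0.005 and 0.005 m and y of plate_small in the frame of pocket_small between -0.005 and 0.005 m and z of plate_small in the frame of pocket_small below 0.002 m and angle between plate_small's own z axis and vertical below 0.06 rad and angle between the x axis of plate_small and the x axis of pocket_small, either way round below 0.15 rad and linear speed of plate_small below 0.01 m/s and contact force between plate_small and the fingers below 0.1 N), for 0.2 s.
At the end, for the whole second after the job is handed in: Both plates released and flat on the floors of their own pockets (centre within 5 mm each way, under 2 mm off the floor); every brush present is in a clip: its middle point within 5 mm of the seat axis, 20 mm below to 40 mm above clip middle, under 0.15 rad tilt; all at rest (all of step 2 and all of step 4 and ((x of brush0_mid in the frame of clip0 between -0.005 and 0.005 m and y of brush0_mid in the frame of clip0 between -0.005 and 0.005 m and z of brush0_mid in the frame of clip0 between -0.02 and 0.04 m) or (x of brush0_mid in the frame of clip1 between -0.005 and 0.005 m and y of brush0_mid in the frame of clip1 between -0.005 and 0.005 m and z of brush0_mid in the frame of clip1 between -0.02 and 0.04 m) or (x of brush0_mid in the frame of clip2 between -0.005 and 0.005 m and y of brush0_mid in the frame of clip2 between -0.005 and 0.005 m and z of brush0_mid in the frame of clip2 between -0.02 and 0.04 m)) and angle between each of brush0, brush1, brush2's own z axis and vertical below 0.15 rad and linear speed of each of brush0, brush1, brush2 below 0.02 m/s and ((x of brush1_mid in the frame of clip0 between -0.005 and 0.005 m and y of brush1_mid in the frame of clip0 between -0.005 and 0.005 m and z of brush1_mid in the frame of clip0 between -0.02 and 0.04 m) or (x of brush1_mid in the frame of clip1 between -0.005 and 0.005 m and y of brush1_mid in the frame of clip1 between -0.005 and 0.005 m and z of brush1_mid in the frame of clip1 between -0.02 and 0.04 m) or (x of brush1_mid in the frame of clip2 between -0.005 and 0.005 m and y of brush1_mid in the frame of clip2 between -0.005 and 0.005 m and z of brush1_mid in the frame of clip2 between -0.02 and 0.04 m)) and ((x of brush2_mid in the frame of clip0 between -0.005 and 0.005 m and y of brush2_mid in the frame of clip0 between -0.005 and 0.005 m and z of brush2_mid in the frame of clip0 between -0.02 and 0.04 m) or (x of brush2_mid in the frame of clip1 between -0.005 and 0.005 m and y of brush2_mid in the frame of clip1 between -0.005 and 0.005 m and z of brush2_mid in the frame of clip1 between -0.02 and 0.04 m) or (x of brush2_mid in the frame of clip2 between -0.005 and 0.005 m and y of brush2_mid in the frame of clip2 between -0.005 and 0.005 m and z of brush2_mid in the frame of clip2 between -0.02 and 0.04 m))); the robot touches nothing.
It fails at once if a bystander (mug, jar, spoon, tamper, tin or jug) is pushed more than 4 cm away (distance of any of cup, sugar_jar, spoon, tamper, tin, milk_jug from where it was at the start of the episode above 0.04 m).
Of brush0, brush1, brush2 only 2 to 3 are there at a start; the rules pass over those that are not, and their reading is None.
At some moment in a run one of plate_large, plate_small may be knocked a few centimetres aside while the robot is not near it.
It also fails if it takes over 210 s, if anything falls off the work surface, if the arm or the gripper's body presses on something with over 40 N, if the wrist force passes 120 N, or if a joint passes its speed limit or range.

## Working session

There is one attempt and no reset: what is moved stays moved. The work goes in short steps, Python scripts to look and compute and a shell command to move; the robot and the scene stay as the last step left them, time stands still between calls to the robot, and variables do not carry over. Pictures are saved under pics/ and viewed, at most 14 in all, crops included, and the job is handed in when it is done.

```bash
ls; mkdir -p pics
cat > h.py <<'E'
import numpy as np, cv2
from bench import get_obs, camera, hand_in, spot_in
from scipy.spatial.transform import Rotation as R
def proj(c,P):
    E=np.array(c["extrinsics"]);P=np.atleast_2d(P);p=(P-E[:3,3])@E[:3,:3]
    K=np.array(c["mtx"]);return np.c_[K[0,0]*p[:,0]/-p[:,2]+K[0,2],-K[1,1]*p[:,1]/-p[:,2]+K[1,2]]
def unproj(c,uv,z):
    E=np.array(c["extrinsics"]);K=np.array(c["mtx"]);uv=np.atleast_2d(uv).astype(float)
    d=np.c_[(uv[:,0]-K[0,2])/K[0,0],-(uv[:,1]-K[1,2])/K[1,1],-np.ones(len(uv))]@E[:3,:3].T
    return E[:3,3]+d*((z-E[2,3])/d[:,2])[:,None]
def save(c,n): cv2.imwrite("pics/"+n+".png",c["frame"][:,:,::-1])
def rot():
    q=get_obs()["eef_rot"];return R.from_quat([q[1],q[2],q[3],q[0]])
def to(xyz,yaw=None):
    "tool-frame shift and turn to a world TCP with tool down; yaw = world angle of closing (tool y) axis"
    o=get_obs();r=rot();print("shift",np.round(r.inv().apply(np.array(xyz)-o["eef_pos"]),4))
    if yaw is not None:
        y0=r.as_matrix()[:,1];out=[]
        for a in (yaw,yaw+np.pi):
            y=np.array([np.cos(a),np.sin(a),0]);z=np.array([0,0,-1.]);x=np.cross(y,z)
            out.append((r.inv()*R.from_matrix(np.c_[x,y,z])).as_rotvec())
        for t in out: print("turn",np.round(t,3))
def st():
    o=get_obs();print({k:np.round(o[k],4).tolist() for k in("time_s","q","eef_pos","eef_rot","wrist_force","opening","grasp_force")})
E
python3 - <<'E'
from h import *
st()
print(rot().as_matrix().round(3))
for n in("scene","side","wrist"):
    c=camera(n);save(c,n+"0");print(n,np.round(c["extrinsics"],3).tolist(),np.round(c["mtx"],1).tolist(),[k for k in c])
    for t in "stop plate_large plate_small cradle caddy rack brush0 cup sugar_jar spoon tamper tin milk_jug".split():
        print(t,[(np.round(d["xyz"],3).tolist(),round(d["confidence"],2)) for d in spot_in(c,t)])
E
```

```text
pics
{'time_s': 0.0, 'q': [1.1277, 0.1816, 1.608, -0.0, 1.3538, -0.2063], 'eef_pos': [0.1347, 0.5585, 0.2554], 'eef_rot': [-0.0003, 0.1181, 0.993, -0.0008], 'wrist_force': [-0.8936, 0.6087, 0.2751], 'opening': 1.0006, 'grasp_force': 0.0}
[[-0.972  0.235 -0.001]
 [ 0.235  0.972 -0.002]
 [ 0.    -0.002 -1.   ]]
scene [[-0.001, -0.785, 0.62, 1.49], [1.0, -0.008, -0.009, 0.013], [0.012, 0.62, 0.784, 1.212], [0.0, 0.0, 0.0, 1.0]] [[615.6, 0.0, 332.5], [0.0, 615.6, 241.8], [0.0, 0.0, 1.0]] ['frame', 'mtx', 'extrinsics', 'shot']
stop [([0.766, -0.137, 0.055], 0.65), ([0.633, -0.148, 0.011], 0.59), ([0.629, 0.061, 0.01], 0.56), ([0.46, 0.169, 0.036], 0.4)]
plate_large [([0.541, 0.367, 0.04], 0.25)]
plate_small [([0.769, 0.175, 0.076], 0.67), ([0.457, 0.033, 0.004], 0.48)]
cradle [([0.633, -0.144, 0.009], 0.85), ([0.624, -0.403, 0.006], 0.78)]
caddy [([0.45, -0.344, 0.06], 0.96), ([0.568, -0.27, 0.055], 0.23)]
rack [([0.546, 0.369, 0.043], 0.66)]
brush0 [([0.437, -0.349, 0.135], 0.75), ([0.446, -0.391, 0.136], 0.62), ([0.443, -0.344, 0.061], 0.29)]
cup [([0.461, 0.171, 0.035], 0.56)]
sugar_ja
[... 1184 characters left out ...]
.133], 0.28)]
spoon [([0.703, 0.012, 0.016], 0.87), ([0.445, 0.151, 0.04], 0.23)]
tamper [([0.7, -0.312, 0.026], 0.78)]
tin [([0.54, -0.287, 0.054], 0.89), ([0.701, 0.009, 0.014], 0.31)]
milk_jug [([0.76, -0.15, 0.062], 0.66), ([0.442, -0.09, 0.006], 0.19), ([0.428, -0.355, 0.136], 0.18)]
wrist [[0.234, -0.934, -0.271, 0.067], [0.972, 0.225, 0.064, 0.575], [0.001, -0.278, 0.961, 0.375], [0.0, 0.0, 0.0, 1.0]] [[333.1, 0.0, 313.7], [0.0, 333.1, 241.4], [0.0, 0.0, 1.0]] ['frame', 'mtx', 'extrinsics', 'shot']
stop []
plate_large []
plate_small []
cradle []
caddy []
rack []
brush0 []
cup [([0.422, 0.19, 0.016], 0.55)]
sugar_jar []
spoon []
tamper []
tin [([0.417, 0.188, 0.017], 0.61)]
milk_jug []
```

View pics/scene0.png

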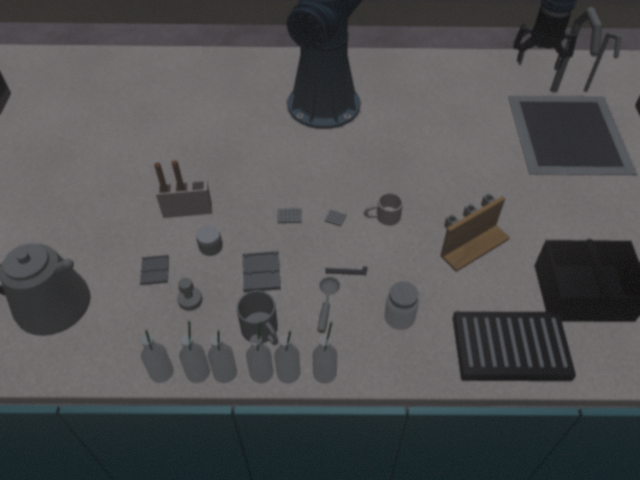

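View pics/side0.png

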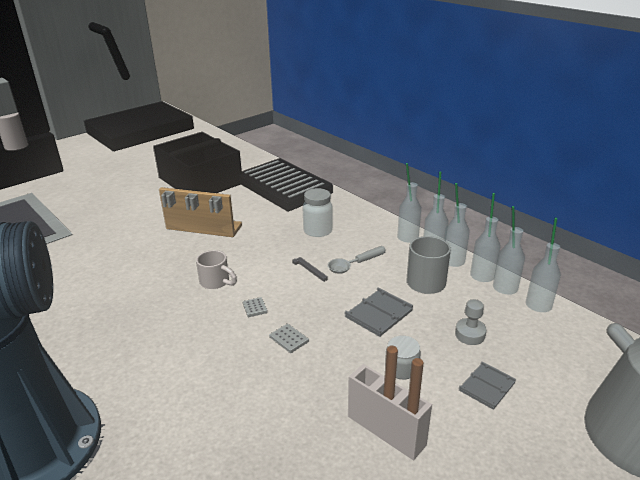

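The scene camera shows two brushes in the caddy (~185,195), tin (208,240), plates (290,215) and (335,217), stop (345,270), big cradle (262,270), a look-alike small cradle (155,270), the jug (257,315) and the rack (475,235). The side view agrees. I'll move the wrist camera over the plates.

```bash
python3 -m jog '[-0.2,-0.2,0,0,0,0.1,0, -0.47,-0.46,0,0,0,0.23,0, -0.47,-0.46,0,0,0,0.237,0, -0.47,-0.46,0,0,0,0.237,0, -0.47,-0.46,0,0,0,0.237,0, -0.47,-0.46,0,0,0,0.237,0, -0.47,-0.46,0,0,0,0.237,0, -0.47,-0.46,0,0,0,0.237,0, -0.47,-0.46,0,0,0,0.237,0, -0.47,-0.46,0,0,0,0.237,0, -0.47,-0.46,0,0,0,0.237,0, -0.47,-0.46,0,0,0,0.237,0, -0.47,-0.46,0,0,0,0.237,0, -0.47,-0.46,0,0,0,0.237,0]'
python3 - <<'E'
from h import *
st();print(rot().as_matrix().round(3))
c=camera("wrist");save(c,"w1")
for t in "stop plate_large plate_small cradle".split():
    print(t,[(np.round(d["xyz"],3).tolist(),round(d["confidence"],2)) for d in spot_in(c,t)])
np.savez("w1.npz",**{k:c[k] for k in("frame","mtx","extrinsics")})
E
```

```text
time_s: 3.85
eef_pos: [0.4834, 0.0026, 0.2563]
eef_rot: [-0.0, 0.234, 0.972, 0.0]
wrist_force: [0.4, 0.1, 0.1]
opening: 1.003
grasp_force: 0.0
{'time_s': 3.85, 'q': [-0.2409, -0.0282, 1.8304, 0.0002, 1.3395, -1.3394], 'eef_pos': [0.4834, 0.0026, 0.2563], 'eef_rot': [-0.0001, 0.234, 0.9722, 0.0001], 'wrist_force': [0.3992, 0.1005, 0.1185], 'opening': 1.0029, 'grasp_force': 0.0}
[[-0.89   0.455 -0.   ]
 [ 0.455  0.89   0.   ]
 [ 0.     0.    -1.   ]]
stop [([0.624, 0.065, 0.01], 0.95)]
plate_large [([0.448, -0.081, 0.007], 0.66)]
plate_small [([0.457, 0.033, 0.012], 0.81), ([0.622, 0.066, 0.012], 0.73), ([0.431, -0.288, 0.059], 0.64)]
cradle [([0.647, -0.391, 0.007], 0.68), ([0.683, 0.016, 0.01], 0.68), ([0.624, -0.141, 0.012], 0.65)]
```

View pics/w1.png

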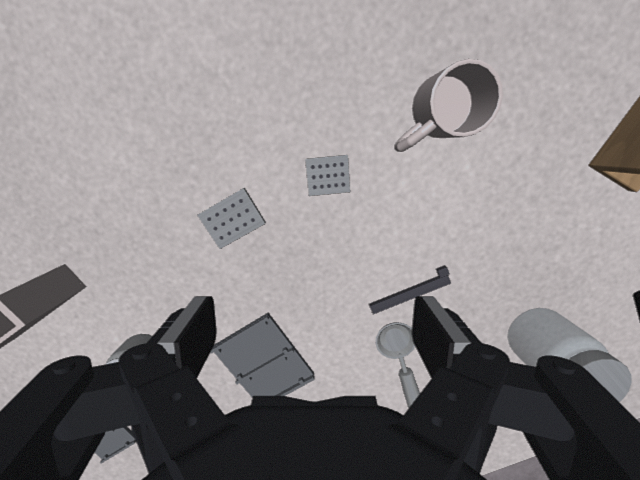

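Plates at (328,175) and (232,218), stop bar (370,308)–(447,272) with its tab at the right end pointing up in the picture, cradle (265,357) partly occluded. Now I'll fit outlines.

```bash
cat >> h.py <<'E'
def blob(c,uv,z,thr=None,r=70,b=None):
    "min-area rectangle of the dark blob nearest uv, in world xy at height z: centre, sides, angle of first side; and its corners"
    f=c["frame"].astype(float);u,v=int(uv[0]),int(uv[1]);x0,y0=max(u-r,0),max(v-r,0)
    s=cv2.medianBlur(f.mean(2).astype(np.uint8),3)[y0:v+r,x0:u+r]
    if thr is None: thr,_=cv2.threshold(s,0,255,cv2.THRESH_OTSU)
    m=cv2.morphologyEx((s<thr).astype(np.uint8),cv2.MORPH_CLOSE,np.ones((3,3)))
    n,l,stt,cen=cv2.connectedComponentsWithStats(m)
    k=1+np.argmin([np.hypot(*(cen[i]+[x0,y0]-uv))+(1e3 if stt[i,4]<80 else 0) for i in range(1,n)])
    cs,_=cv2.findContours((l==k).astype(np.uint8),cv2.RETR_EXTERNAL,cv2.CHAIN_APPROX_NONE)
    P=unproj(c,max(cs,key=len)[:,0]+[x0,y0],z)[:,:2]
    (ce,wh,a)=cv2.minAreaRect((P*1e3).astype(np.float32))
    bx=cv2.boxPoints((ce,wh,a))
    print("thr",thr,"c",np.round(ce,1),"wh",np.round(wh,1),"ang",round(a,1),"box",bx.round(1).tolist())
    return np.array(ce)/1e3,wh,np.radians(a)
E
python3 - <<'E'
from h import *
z=np.load("w1.npz");c={k:z[k] for k in z}
for uv,h in(((328,175),.008),((232,218),.008),((412,292),.009)): blob(c,uv,h)
for z0 in(.009,.014):print(unproj(c,[(370,308),(447,275),(214,347),(268,315),(314,375),(240,383),(290,348)],z0).round(4)[:,:2].tolist())
f=c["frame"]
a=cv2.resize(f[255:405,205:325],None,fx=4,fy=4,interpolation=cv2.INTER_CUBIC)
b=cv2.resize(f[255:330,355:465],None,fx=3,fy=4,interpolation=cv2.INTER_CUBIC)
im=np.zeros((600,800,3),np.uint8);im[:600,:480]=a;im[:300,480:800]=cv2.resize(f[255:330,355:465],(320,218)).repeat(1,0)[:300] if 0 else 0
im[:218,480:800]=cv2.resize(f[255:330,355:465],(320,218),interpolation=cv2.INTER_CUBIC)
cv2.imwrite("pics/crop1.png",im[:,:,::-1])
E
```

```text
thr 159.0 c [456.1  33.4] wh [46.6 40.9] ang 68.3 box [[428.5, 19.299999237060547], [466.5, 4.199999809265137], [483.79998779296875, 47.5], [445.79998779296875, 62.599998474121094]]
thr 157.0 c [450.  -84.2] wh [46.6 63.5] ang 2.1 box [[425.6000061035156, -53.29999923706055], [427.8999938964844, -116.69999694824219], [474.3999938964844, -115.0999984741211], [472.1000061035156, -51.599998474121094]]
thr 112.0 c [683.6  61.5] wh [144.3 101.7] ang 1.9 box [[609.7999877929688, 109.9000015258789], [613.2000122070312, 8.300000190734863], [757.4000244140625, 13.100000381469727], [754.0, 114.69999694824219]]
[[0.6216, 0.0088], [0.6238, 0.1074], [0.5817, -0.1885], [0.5735, -0.1061], [0.676, -0.0953], [0.643, -0.1868], [0.6265, -0.104]]
[[0.6189, 0.0092], [0.621, 0.1064], [0.5795, -0.1854], [0.5714, -0.1042], [0.6725, -0.0935], [0.64, -0.1837], [0.6237, -0.1021]]
```

View pics/crop1.png

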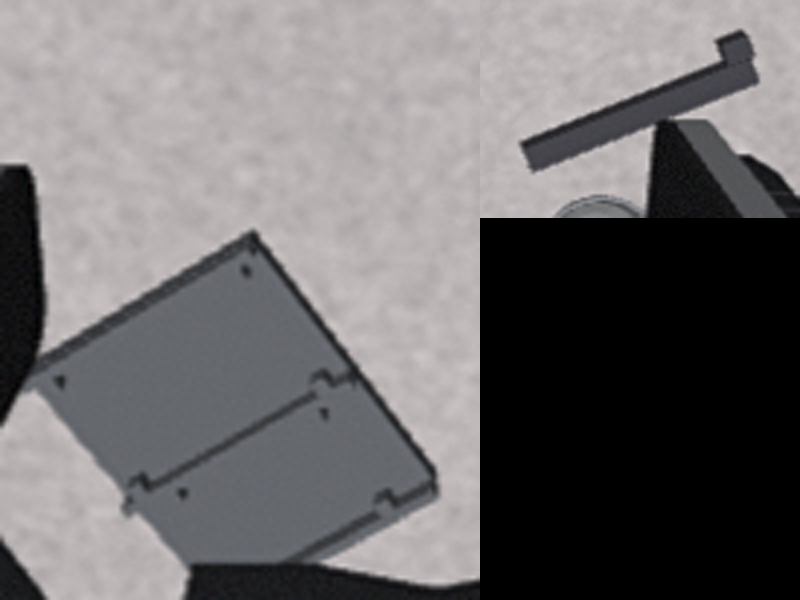

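Crop: the stop's inner face looks towards −x (world), with its tab at the +y end, so its frame is nearly world-aligned. The cradle's larger pocket is on the low-x (robot) side.

Run:
```python
from h import *
z=np.load("w1.npz");c={k:z[k] for k in z}
L,N,T=unproj(c,[(371.2,307.3),(438.2,279.1),(438.5,271.5)],.009)[:,:2]
d=(N-L)/np.linalg.norm(N-L);print("stop",L,N,T,"yaw y-axis vs world y",-np.degrees(np.arctan2(d[0],d[1])),np.linalg.norm(N-L))
A,B,C=unproj(c,[(269,316.8),(214.5,350),(313,376.8)],.014)[:,:2]
print("cradle",A,B,C,np.linalg.norm(A-B),np.linalg.norm(A-C))
ey=(A-B)/np.linalg.norm(A-B);ex=np.array([ey[1],-ey[0]]);e2=(C-A)/np.linalg.norm(C-A);print(ex,e2)
yaw=(np.arctan2(ex[1],ex[0])+np.arctan2(e2[1],e2[0]))/2;ex=np.array([np.cos(yaw),np.sin(yaw)]);ey=np.array([-ex[1],ex[0]])
# centre estimates from corners
o=np.mean([A+53*1e-3*ex-.044*ey,B+.053*ex+.044*ey,C-.053*ex-.044*ey],0)
print("yaw",np.degrees(yaw),"centre",o,"large",o-.024*ex,"small",o+.027*ex)
```

```text
stop [0.62143571 0.01051313] [0.62391549 0.09629388] [0.61506111 0.10008979] yaw y-axis vs world y -1.655866804173156 0.08581658401731863
cradle [ 0.57407881 -0.10425949] [ 0.58341955 -0.18715274] [ 0.67434624 -0.09587025] 0.08341786148355403 0.10061777924199654
[0.99371099 0.1119753 ] [0.99651805 0.08337732]
yaw 5.60595820406548 centre [ 0.62962977 -0.14196489] large [ 0.60574456 -0.14430936] small [ 0.65650064 -0.13932735]
```

Run:
```python
from h import *
to([.446,-.084,.06],np.radians(92.1))
```

```text
shift [-0.0056 -0.0939  0.1965]
turn [-0.     0.    -0.509]
turn [0.    0.    2.632]
```

```bash
python3 -m jog '[-0.006,-0.094,0.05,0,0,-0.18,0.15, -0.006,-0.094,0.1,0,0,-0.36,0.15, -0.006,-0.094,0.15,0,0,-0.509,0.15, -0.006,-0.094,0.19,0,0,-0.509,0.15, -0.006,-0.094,0.1965,0,0,-0.509,0.15, -0.006,-0.094,0.1965,0,0,-0.509,0.15]'
python3 - <<'E'
from h import *
c=camera("wrist");save(c,"w2");st()
# plate outline after refit
p=proj(c,[[.45,-.084,.008]])[0];print(p)
blob(c,p,.008,r=150)
E
```

```text
time_s: 4.85
eef_pos: [0.447, -0.0849, 0.0607]
eef_rot: [0.0, -0.018, 1.0, -0.0]
wrist_force: [-0.1, 0.3, 0.5]
opening: 0.848
grasp_force: 0.0
{'time_s': 4.9, 'q': [-0.4494, 0.2062, 2.0356, 0.0, 0.8969, -2.0559], 'eef_pos': [0.4478, -0.0852, 0.0615], 'eef_rot': [0.0013, -0.0178, 0.9998, -0.0006], 'wrist_force': [-0.0977, -0.7821, 0.5864], 'opening': 0.8485, 'grasp_force': 0.0}
[316.15342138 281.6752529 ]
thr 104.0 c [426.5 -86.1] wh [ 1.1 58.9] ang 2.0 box [[424.8999938964844, -56.599998474121094], [427.0, -115.5], [428.1000061035156, -115.5], [426.1000061035156, -56.599998474121094]]
```

View pics/w2.png

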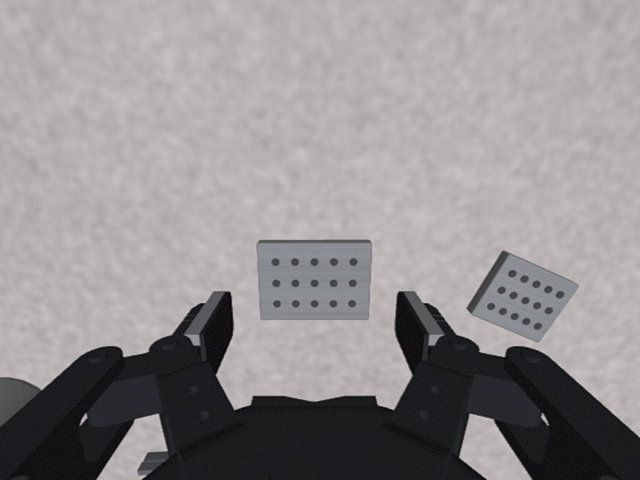

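The plate (314,280) is square between the fingers, so I descend.

```bash
python3 -m jog '[0,0,0.02,0,0,0,0.15, 0,0,0.031,0,0,0,0.15, 0,0,0.031,0,0,0,0.15]'; python3 -m jog '[0,0,0.003,0,0,0,0.15, 0,0,0.003,0,0,0,0.15]';python3 -m jog '[0,0,0.002,0,0,0,0.15, 0,0,0.002,0,0,0,0.15]'
```

```text
time_s: 5.28
eef_pos: [0.4466, -0.0848, 0.0293]
eef_rot: [0.0, -0.018, 1.0, -0.0]
wrist_force: [-0.6, -0.2, 1.0]
opening: 0.849
grasp_force: 0.0
time_s: 5.52
eef_pos: [0.4466, -0.0849, 0.0262]
eef_rot: [0.0, -0.018, 1.0, -0.0]
wrist_force: [-0.4, -0.5, -0.3]
opening: 0.848
grasp_force: 0.0
time_s: 5.78
eef_pos: [0.4462, -0.0848, 0.0237]
eef_rot: [-0.0, -0.018, 1.0, 0.0]
wrist_force: [-0.2, 0.9, -0.6]
opening: 0.848
grasp_force: 0.0
```

Run:
```python
from h import *
# where do fingertips appear vs counter? project expected tip points
st();c=camera("side");save(c,"s2")
p=proj(c,[[.446,-.084,.01]])[0].astype(int);f=c["frame"][p[1]-75:p[1]+75,p[0]-100:p[0]+100]
cv2.imwrite("pics/s2c.png",cv2.resize(f,(800,600),interpolation=cv2.INTER_CUBIC)[:,:,::-1])
```

```text
{'time_s': 5.775, 'q': [-0.4502, 0.2872, 2.0422, -0.0, 0.8123, -2.0561], 'eef_pos': [0.4462, -0.0848, 0.0237], 'eef_rot': [-0.0001, -0.0176, 0.9998, 0.0], 'wrist_force': [-0.2074, 0.9338, -0.6239], 'opening': 0.8482, 'grasp_force': 0.0}
```

View pics/s2c.png

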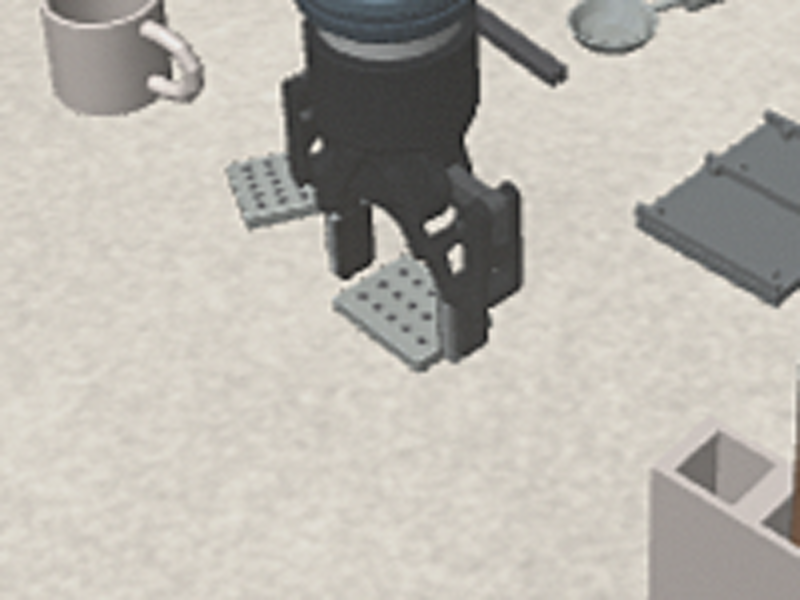

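Tips straddle the plate's ends, and there's no counter contact yet. I creep further down.

```bash
for i in 1; do python3 -m jog '[0,0,0.003,0,0,0,0.15, 0,0,0.003,0,0,0,0.15]'; python3 -m jog '[0,0,0.002,0,0,0,0.15, 0,0,0.002,0,0,0,0.15]';python3 -m jog '[0,0,0.002,0,0,0,0.15, 0,0,0.002,0,0,0,0.15]'; done | grep -E "pos|wrist"
```

```text
eef_pos: [0.4461, -0.0847, 0.0205]
wrist_force: [0.5, -0.5, 1.0]
eef_pos: [0.4462, -0.0848, 0.0186]
wrist_force: [-0.2, 1.3, 0.1]
eef_pos: [0.4462, -0.0848, 0.0166]
wrist_force: [-0.6, -0.2, -0.3]
```

```bash
python3 -m jog '[0,0,-0.0015,0,0,0,0.15, 0,0,-0.0015,0,0,0,0.2, 0,0,-0.0015,0,0,0,0.3, 0,0,-0.0015,0,0,0,0.4, 0,0,-0.0015,0,0,0,0.4, 0,0,-0.0015,0,0,0,0.4]'
```

```text
time_s: 7.32
eef_pos: [0.447, -0.0853, 0.0199]
eef_rot: [0.0, -0.018, 1.0, -0.0]
wrist_force: [-5.7, -0.5, 19.6]
opening: 0.703
grasp_force: 65.0
```

```bash
python3 -m jog '[0,0,-0.0015,0,0,0,0.4, 0,0,-0.0015,0,0,0,0.4]'
python3 - <<'E'
from h import *
to([.555,-.085,.0205]);to([.588,.0600,.0205],np.radians(88.34))
E
```

```text
time_s: 7.58
eef_pos: [0.4465, -0.0849, 0.0201]
eef_rot: [0.0, -0.018, 1.0, -0.0]
wrist_force: [-2.1, -0.4, 5.8]
opening: 0.704
grasp_force: 68.9
shift [-0.1084 -0.0039 -0.0004]
shift [-0.1465  0.1399 -0.0004]
turn [-0.     0.     0.064]
turn [-1.000e-03 -0.000e+00 -3.077e+00]
```

```bash
python3 -m jog '[-0.04,-0.001,-0.001,0,0,0,0.4, -0.08,-0.003,-0.001,0,0,0,0.4, -0.11,0.01,-0.001,0,0,0,0.4, -0.12,0.04,-0.001,0,0,0.03,0.4, -0.135,0.08,-0.001,0,0,0.064,0.4, -0.1465,0.12,-0.001,0,0,0.064,0.4, -0.1465,0.136,-0.001,0,0,0.064,0.4, -0.1465,0.136,-0.001,0,0,0.064,0.4, -0.1465,0.136,-0.001,0,0,0.064,0.4]'
python3 - <<'E'
from h import *
c=camera("side");p=proj(c,[[.6,.06,.01]])[0].astype(int);f=c["frame"][p[1]-60:p[1]+60,p[0]-80:p[0]+80]
cv2.imwrite("pics/s3c.png",cv2.resize(f,(800,600),interpolation=cv2.INTER_CUBIC)[:,:,::-1]);st()
E
```

```text
time_s: 8.7
eef_pos: [0.5874, 0.0552, 0.0204]
eef_rot: [-0.0, 0.015, 1.0, -0.0]
wrist_force: [0.6, -0.7, -1.4]
opening: 0.705
grasp_force: 65.9
{'time_s': 8.75, 'q': [-0.1075, 0.5244, 1.6933, -0.0004, 0.9246, -1.648], 'eef_pos': [0.5875, 0.055, 0.0205], 'eef_rot': [-0.0004, 0.015, 0.9999, -0.0001], 'wrist_force': [1.3756, -0.7877, -2.4456], 'opening': 0.7024, 'grasp_force': 65.9361}
```

View pics/s3c.png

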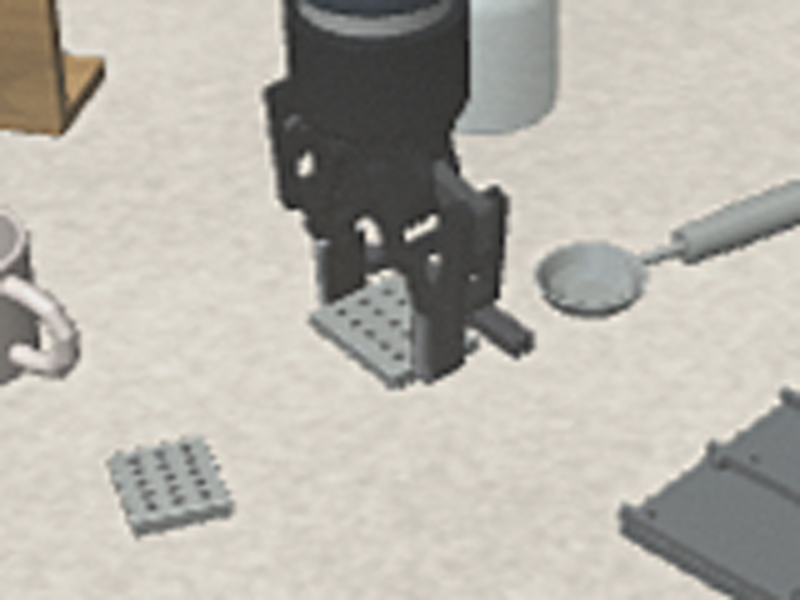

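The plate is held next to the bar. I push towards the long bar in small steps.

```bash
(python3 -m jog '[-0.003,0,0,0,0,0,0.4, -0.006,0,0,0,0,0,0.4, -0.006,0,0,0,0,0,0.4]'; python3 -m jog '[-0.002,0,0,0,0,0,0.4, -0.002,0,0,0,0,0,0.4]'; python3 -m jog '[-0.002,0,0,0,0,0,0.4, -0.002,0,0,0,0,0,0.4]') | grep -E "pos|wrist"
```

```text
eef_pos: [0.5944, 0.0556, 0.0209]
wrist_force: [0.1, 0.3, -1.4]
eef_pos: [0.5952, 0.0559, 0.0205]
wrist_force: [-4.0, -0.7, 0.4]
eef_pos: [0.5954, 0.056, 0.0202]
wrist_force: [-10.8, -2.3, 5.2]
```

```bash
(python3 -m jog '[0,0.004,0,0,0,0,0.4, 0,0.008,0,0,0,0,0.4, 0,0.01,0,0,0,0,0.4, 0,0.01,0,0,0,0,0.4]'; python3 -m jog '[0,0.002,0,0,0,0,0.4, 0,0.002,0,0,0,0,0.4]'; python3 -m jog '[0,0.002,0,0,0,0,0.4, 0,0.002,0,0,0,0,0.4]') | grep -E "pos|wrist"
```

```text
eef_pos: [0.5957, 0.0644, 0.0202]
wrist_force: [-8.6, -8.6, 4.9]
eef_pos: [0.5959, 0.0663, 0.0202]
wrist_force: [-9.6, -8.7, 4.6]
eef_pos: [0.5959, 0.0683, 0.0202]
wrist_force: [-10.0, -8.7, 4.6]
```

```bash
(python3 -m jog '[0,0.002,0,0,0,0,0.4, 0,0.002,0,0,0,0,0.4]'; python3 -m jog '[0,0.0015,0,0,0,0,0.4, 0,0.0015,0,0,0,0,0.4]') | grep -E "pos|wrist"
python3 - <<'E'
from h import *
c=camera("wrist");f=c["frame"][200:440,160:480];cv2.imwrite("pics/w4c.png",cv2.resize(f,(800,600),interpolation=cv2.INTER_CUBIC)[:,:,::-1])
E
```

```text
eef_pos: [0.596, 0.0695, 0.0202]
wrist_force: [-10.3, -11.8, 4.1]
eef_pos: [0.596, 0.0696, 0.0203]
wrist_force: [-11.2, -18.7, 5.6]
```

View pics/w4c.png

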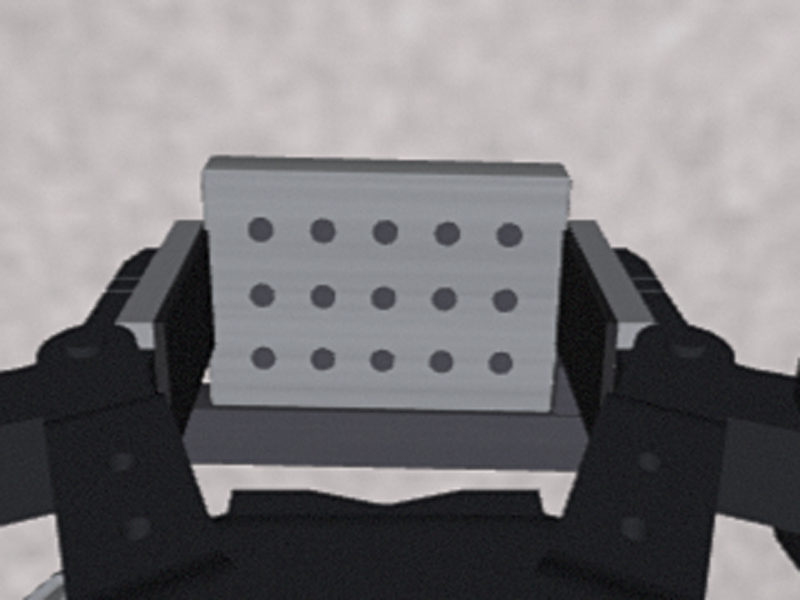

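The plate is flush on the bar, its right end against the tab at (565,390). I release briefly so it settles, then grip again.

```bash
python3 -m jog '[0.002,-0.002,0,0,0,0,0.3, 0.003,-0.003,-0.001,0,0,0,0.17, 0.003,-0.003,-0.001,0,0,0,0.17, 0.003,-0.003,-0.001,0,0,0,0.17, 0.003,-0.003,-0.001,0,0,0,0.17, 0.003,-0.003,-0.001,0,0,0,0.2, 0.003,-0.003,-0.001,0,0,0,0.3, 0.003,-0.003,-0.001,0,0,0,0.4, 0.003,-0.003,-0.001,0,0,0,0.4, 0.003,-0.003,-0.001,0,0,0,0.4]'
python3 - <<'E'
from h import *
c=camera("wrist");f=c["frame"][200:440,160:480];cv2.imwrite("pics/w5c.png",cv2.resize(f,(480,360))[:,:,::-1]);st()
to([.5985,-.147,.1],np.radians(90+5.6))
E
```

```text
time_s: 12.42
eef_pos: [0.5955, 0.0694, 0.0227]
eef_rot: [-0.0, 0.014, 1.0, -0.001]
wrist_force: [-3.5, -5.7, 6.7]
opening: 0.698
grasp_force: 63.1
{'time_s': 12.475, 'q': [-0.0809, 0.5363, 1.668, -0.0023, 0.9372, -1.6219], 'eef_pos': [0.5955, 0.0694, 0.0227], 'eef_rot': [-0.0, 0.0142, 0.9999, -0.0009], 'wrist_force': [-2.7382, -4.4699, 7.2391], 'opening': 0.7055, 'grasp_force': 63.0787}
shift [-0.0091 -0.2163 -0.0769]
turn [-0.002 -0.    -0.126]
turn [-0.000e+00  3.000e-03  3.015e+00]
```

View pics/w5c.png

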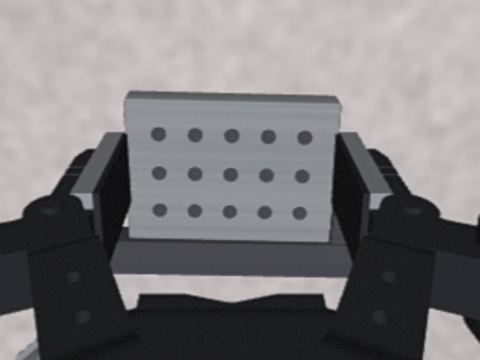

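```bash
python3 -m jog '[0,0,-0.02,0,0,0,0.4, 0,0,-0.06,0,0,0,0.4, -0.03,-0.05,-0.1,0,0,-0.06,0.4, -0.06,-0.1,-0.13,0,0,-0.126,0.4, -0.079,-0.15,-0.147,0,0,-0.126,0.4, -0.079,-0.167,-0.147,0,0,-0.126,0.4, -0.079,-0.167,-0.147,0,0,-0.126,0.4, -0.079,-0.167,-0.147,0,0,-0.126,0.4]'
python3 - <<'E'
from h import *
c=camera("wrist");save(c,"w6");st()
np.savez("w6.npz",**{k:c[k] for k in("frame","mtx","extrinsics")})
E
```

```text
time_s: 13.48
eef_pos: [0.6685, -0.097, 0.1678]
eef_rot: [-0.001, -0.049, 0.999, 0.001]
wrist_force: [-0.1, 0.2, -1.2]
opening: 0.696
grasp_force: 66.0
{'time_s': 13.525, 'q': [-0.3192, 0.4812, 1.4032, 0.0007, 1.2595, -1.9889], 'eef_pos': [0.6686, -0.0967, 0.1678], 'eef_rot': [-0.001, -0.0493, 0.9988, 0.0007], 'wrist_force': [-0.1556, -0.1999, -1.7553], 'opening': 0.6949, 'grasp_force': 66.0067}
```

View pics/w6.png

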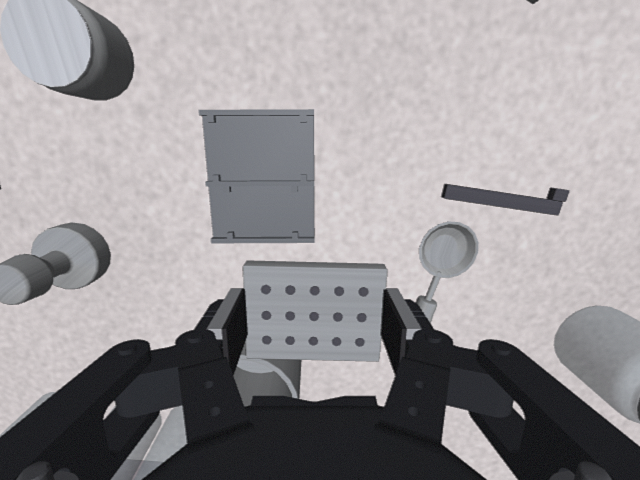

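The cradle shows clearly: rim corners (199,110), (314,110), (314,242), (211,242), with the large pocket at the top. Plate top face is about (244,268)–(380,361).

Run:
```python
from h import *
z=np.load("w6.npz");c={k:z[k] for k in z}
ce,wh,a=blob(c,(260,178),.014,r=76)
print("direct",unproj(c,[(199.5,109.5),(314,109.5),(314,242.5),(211,242.5)],.014)[:,:2].round(4).tolist())
print("divider",unproj(c,[(205,183),(314,181)],.014)[:,:2].round(4).tolist())
P=unproj(c,[(244,268),(387,270),(380,361),(246,357)],.153)[:,:2];print("plate",P.round(4).tolist(),P.mean(0))
S=unproj(c,[(444,184),(549,200),(568,193),(552,188)],.009)[:,:2];print("stop",S.round(4).tolist())
f=cv2.cvtColor(c["frame"],cv2.COLOR_RGB2GRAY)
print(f[60:260:1,250].tolist());print(f[150,185:330].tolist())
```

```text
thr 163.0 c [ 629.3 -145.1] wh [105.9  88.2] ang 5.6 box [[572.2000122070312, -106.5], [580.9000244140625, -194.1999969482422], [686.2999877929688, -183.8000030517578], [677.5999755859375, -96.0]]
direct [[0.5812, -0.1935], [0.5726, -0.1064], [0.678, -0.096], [0.6866, -0.1833]]
divider [[0.6367, -0.1888], [0.6264, -0.1011]]
plate [[0.652, -0.1291], [0.647, -0.0681], [0.6921, -0.0642], [0.6959, -0.1264]] [ 0.67173278 -0.09696987]
stop [[0.6188, 0.0063], [0.6233, 0.0968], [0.616, 0.1109], [0.6133, 0.0964]]
[200, 202, 204, 205, 206, 202, 203, 201, 199, 198, 198, 198, 196, 196, 194, 189, 187, 188, 188, 192, 197, 201, 205, 204, 207, 204, 204, 201, 199, 195, 193, 195, 193, 197, 200, 202, 204, 207, 207, 206, 209, 207, 208, 207, 205, 203, 200, 199, 198, 161, 125, 124, 128, 128, 124, 73, 127, 129, 129, 126, 128, 125, 128, 127, 126, 126, 126, 126, 127, 126, 124, 127, 125, 126, 127, 126, 126, 124, 126, 124, 125, 125, 124, 127, 125, 125, 127, 126, 125, 124, 125, 124, 127, 126, 126, 124, 124, 125, 124, 126, 125, 124, 123, 124, 125, 125, 123, 125, 124, 124, 125, 125, 125, 123, 125, 123, 123, 125, 
[... 433 characters left out ...]
 197, 196, 199, 197, 201, 205, 205, 206, 206, 206, 205, 204, 204, 205, 202, 142, 116, 122, 121, 122, 122, 120, 123, 121, 123, 121, 121, 122, 122, 123, 121, 123, 123, 122, 123, 123, 122, 122, 124, 122, 123, 122, 124, 124, 124, 122, 123, 121, 124, 124, 124, 123, 125, 125, 124, 124, 124, 125, 125, 126, 125, 124, 126, 126, 124, 126, 124, 126, 126, 125, 127, 126, 126, 125, 128, 126, 126, 126, 126, 127, 126, 128, 127, 128, 128, 128, 128, 127, 129, 128, 127, 128, 129, 129, 130, 129, 128, 128, 127, 128, 128, 128, 129, 127, 130, 128, 127, 130, 130, 128, 127, 130, 130, 126, 129, 129, 127, 129, 129, 129, 127, 131, 125, 118, 196, 212, 206, 200, 196, 193, 192, 191, 196, 199, 204, 207, 209, 209, 209, 208]
```

Run:
```python
from h import *
to([.6017,-.1478,.045],np.radians(95.6))
```

```text
shift [ 0.0714 -0.0445  0.1229]
turn [ 0.002 -0.002  0.001]
turn [ 3.000e-03  2.000e-03 -3.141e+00]
```

```bash
python3 -m jog '[0.04,-0.0445,0.03,0,0,0,0.4, 0.0715,-0.0445,0.06,0,0,0,0.4, 0.0715,-0.0445,0.1,0,0,0,0.4, 0.0715,-0.0445,0.12,0,0,0,0.4, 0.0715,-0.0445,0.123,0,0,0,0.4, 0.0715,-0.0445,0.123,0,0,0,0.4]'; (python3 -m jog '[0,0,0.004,0,0,0,0.4, 0,0,0.01,0,0,0,0.4, 0,0,0.01,0,0,0,0.4]'; python3 -m jog '[0,0,0.003,0,0,0,0.4, 0,0,0.003,0,0,0,0.4]')|grep -E "pos|wrist"
```

```text
time_s: 14.28
eef_pos: [0.6038, -0.1496, 0.0468]
eef_rot: [0.001, -0.049, 0.999, -0.0]
wrist_force: [-0.1, 0.1, -0.7]
opening: 0.696
grasp_force: 66.0
eef_pos: [0.6033, -0.1501, 0.0361]
wrist_force: [0.5, 0.1, -0.2]
eef_pos: [0.6032, -0.1497, 0.0337]
wrist_force: [0.0, 2.4, -0.6]
```

```bash
(python3 -m jog '[0.0013,0.002,0,0,0,0,0.4, 0.0013,0.002,0,0,0,0,0.4]'; python3 -m jog '[0,0,0.003,0,0,0,0.4, 0,0,0.003,0,0,0,0.4]';python3 -m jog '[0,0,0.001,0,0,0,0.4, 0,0,0.001,0,0,0,0.4]')|grep -E "pos|wrist"
```

```text
eef_pos: [0.6016, -0.1483, 0.0329]
wrist_force: [3.4, -1.0, -1.8]
eef_pos: [0.6017, -0.1483, 0.0308]
wrist_force: [-0.5, 0.0, 6.3]
eef_pos: [0.6017, -0.1483, 0.0307]
wrist_force: [-2.9, 2.4, 13.8]
```

```bash
python3 -m jog '[0,0,-0.0005,0,0,0,0.3, 0,0,-0.0005,0,0,0,0.2, 0,0,-0.0005,0,0,0,0.12, 0,0,-0.0005,0,0,0,0.12, 0,0,-0.0005,0,0,0,0.12, 0,0,-0.0005,0,0,0,0.12, 0,0,-0.02,0,0,0,0.12, 0,0,-0.05,0,0,0,0.12, 0,0,-0.1,0,0,0,0.12, -0.04,0.03,-0.14,0,0,0,0.12, -0.065,0.045,-0.14,0,0,0,0.12, -0.065,0.045,-0.14,0,0,0,0.12, -0.065,0.045,-0.14,0,0,0,0.12]'
python3 - <<'E'
from h import *
st();c=camera("wrist");p=proj(c,[[.6054,-.1474,.014]])[0].astype(int);print(p)
f=c["frame"][p[1]-70:p[1]+110,p[0]-90:p[0]+150];cv2.imwrite("pics/w7c.png",cv2.resize(f,(720,540),interpolation=cv2.INTER_CUBIC)[:,:,::-1])
np.savez("w7.npz",**{k:c[k] for k in("frame","mtx","extrinsics")})
c=camera("side");p=proj(c,[[.456,.033,.008]])[0]
print([(np.round(d["xyz"],3).tolist(),round(d["confidence"],2)) for d in spot_in(c,"plate_small")])
blob(c,p,.008,r=30)
E
```

```text
time_s: 17.27
eef_pos: [0.6608, -0.0971, 0.1689]
eef_rot: [-0.0, -0.049, 0.999, -0.0]
wrist_force: [-0.2, -0.1, -0.4]
opening: 0.878
grasp_force: 0.0
{'time_s': 17.275, 'q': [-0.323, 0.4636, 1.4262, -0.0004, 1.2526, -1.9911], 'eef_pos': [0.6608, -0.0971, 0.1689], 'eef_rot': [-0.0005, -0.0487, 0.9988, -0.0], 'wrist_force': [-0.1566, -0.07, -0.3659], 'opening': 0.8776, 'grasp_force': 0.0}
[258 158]
[([0.455, 0.034, 0.009], 0.84), ([0.426, -0.357, 0.136], 0.64)]
thr 175.0 c [451.6  28.6] wh [56.  41.5] ang 69.0 box [[422.1000061035156, 9.899999618530273], [460.8999938964844, -5.0], [481.0, 47.29999923706055], [442.20001220703125, 62.20000076293945]]
```

View pics/w7c.png

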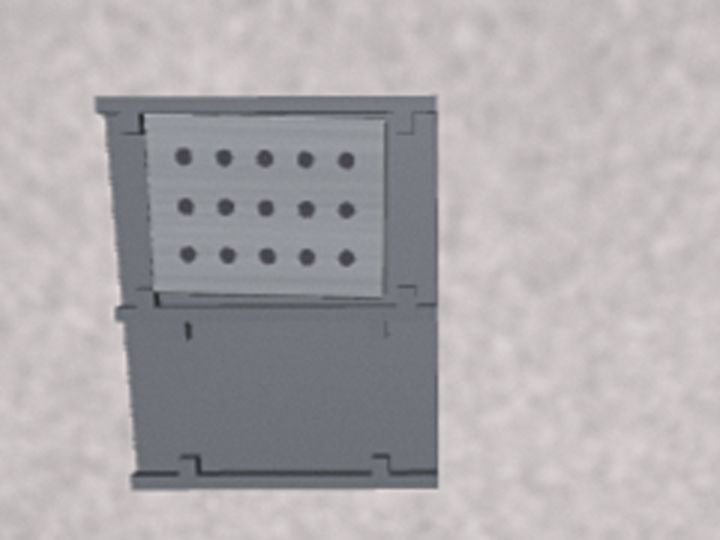

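The large plate lies flat in its pocket. Next, the small plate (unmoved).

Run:
```python
from h import *
to([.4524,.0349,.06],np.radians(68.3))
```

```text
shift [0.1944 0.1519 0.1087]
turn [ 0.    -0.001  0.475]
turn [ 2.000e-03  0.000e+00 -2.667e+00]
```

```bash
python3 -m jog '[0.05,0.04,0,0,0,0.16,0.3, 0.1,0.08,0.02,0,0,0.32,0.3, 0.15,0.12,0.05,0,0,0.475,0.3, 0.1944,0.1519,0.09,0,0,0.475,0.3, 0.1944,0.1519,0.1087,0,0,0.475,0.3, 0.1944,0.1519,0.1087,0,0,0.475,0.3, 0.1944,0.1519,0.1087,0,0,0.475,0.3, 0.1944,0.1519,0.1087,0,0,0.475,0.3]'
python3 - <<'E'
from h import *
st();c=camera("wrist");p=proj(c,[[.456,.033,.008]])[0];print(p)
blob(c,p,.008,r=75,thr=172)
to([.4524,.0349,.023],np.radians(68.3))
E
```

```text
time_s: 18.42
eef_pos: [0.4554, 0.0345, 0.0616]
eef_rot: [0.002, 0.188, 0.982, -0.0]
wrist_force: [1.0, -0.3, 0.9]
opening: 0.702
grasp_force: 0.0
{'time_s': 18.425, 'q': [-0.1853, 0.2076, 2.0337, -0.0001, 0.8969, -1.3774], 'eef_pos': [0.4554, 0.0345, 0.0616], 'eef_rot': [0.0017, 0.1882, 0.9821, -0.0], 'wrist_force': [1.0271, -0.2592, 0.9396], 'opening': 0.7024, 'grasp_force': 0.0}
[311.99964546 277.2798304 ]
thr 172 c [455.5  33.5] wh [46.4 41.8] ang 68.3 box [[427.5, 19.700000762939453], [466.29998779296875, 4.199999809265137], [483.3999938964844, 47.400001525878906], [444.70001220703125, 62.79999923706055]]
shift [ 0.0027 -0.0007  0.0384]
turn [0.001 0.003 0.   ]
turn [-4.000e-03  1.000e-03 -3.142e+00]
```

```bash
python3 -m jog '[0.001,-0.0005,0.02,0,0,0,0.3, 0.001,-0.0005,0.036,0,0,0,0.3, 0.001,-0.0005,0.037,0,0,0,0.3, 0.001,-0.0005,0.037,0,0,0,0.3]'; python3 -m jog '[0,0,0,0,0,0,0.35, 0,0,0,0,0,0,0.45, 0,0,0,0,0,0,0.55, 0,0,0,0,0,0,0.6, 0,0,0,0,0,0,0.6]'
```

```text
time_s: 18.98
eef_pos: [0.4525, 0.0352, 0.0233]
eef_rot: [0.0, 0.188, 0.982, -0.0]
wrist_force: [0.0, 0.2, 0.4]
opening: 0.7
grasp_force: 0.0
time_s: 19.6
eef_pos: [0.4526, 0.0352, 0.024]
eef_rot: [0.0, 0.188, 0.982, -0.0]
wrist_force: [-1.6, 0.2, 9.3]
opening: 0.514
grasp_force: 60.8
```

Run:
```python
from h import *
to([.588,.064,.0240],np.radians(88.34))
```

```text
shift [-1.153e-01  7.670e-02  1.000e-04]
turn [-0.     0.001 -0.349]
turn [1.000e-03 0.000e+00 2.793e+00]
```

```bash
(python3 -m jog '[0,0,-0.001,0,0,0,0.6, -0.04,0.025,-0.001,0,0,-0.12,0.6, -0.08,0.05,-0.001,0,0,-0.25,0.6, -0.1153,0.0767,-0.001,0,0,-0.349,0.6, -0.1153,0.0767,-0.001,0,0,-0.349,0.6, -0.1153,0.0767,-0.001,0,0,-0.349,0.6, -0.1153,0.0767,-0.001,0,0,-0.349,0.6]'; python3 -m jog '[-0.004,0,0,0,0,0,0.6, -0.007,0,0,0,0,0,0.6, -0.007,0,0,0,0,0,0.6]'; python3 -m jog '[-0.002,0,0,0,0,0,0.6, -0.002,0,0,0,0,0,0.6]';python3 -m jog '[-0.002,0,0,0,0,0,0.6, -0.002,0,0,0,0,0,0.6]')|grep -E "pos|rot|wrist"
```

```text
eef_pos: [0.5863, 0.064, 0.0238]
eef_rot: [-0.001, 0.015, 1.0, 0.0]
wrist_force: [-0.2, 1.1, -0.6]
eef_pos: [0.5948, 0.0637, 0.0242]
eef_rot: [0.0, 0.015, 1.0, -0.0]
wrist_force: [1.2, -0.1, -1.3]
eef_pos: [0.5967, 0.0637, 0.0241]
eef_rot: [0.0, 0.014, 1.0, -0.0]
wrist_force: [-0.4, 0.1, -0.8]
eef_pos: [0.5982, 0.0638, 0.0239]
eef_rot: [-0.001, 0.014, 1.0, 0.0]
wrist_force: [-1.6, 0.3, -0.1]
```

```bash
(python3 -m jog '[-0.002,0,0,0,0,0,0.6, -0.002,0,0,0,0,0,0.6]'; python3 -m jog '[0,0.004,0,0,0,0,0.6, 0,0.009,0,0,0,0,0.6, 0,0.011,0,0,0,0,0.6, 0,0.011,0,0,0,0,0.6]'; python3 -m jog '[0,0.002,0,0,0,0,0.6, 0,0.002,0,0,0,0,0.6]'; python3 -m jog '[0,0.002,0,0,0,0,0.6, 0,0.002,0,0,0,0,0.6]')|grep -E "pos|wrist"
```

```text
eef_pos: [0.5984, 0.0638, 0.0236]
wrist_force: [-8.0, -1.2, 4.2]
eef_pos: [0.5988, 0.0734, 0.0236]
wrist_force: [-8.8, -6.5, 4.3]
eef_pos: [0.5989, 0.0753, 0.0236]
wrist_force: [-8.9, -6.5, 3.5]
eef_pos: [0.5991, 0.0772, 0.0236]
wrist_force: [-8.5, -6.2, 4.5]
```

```bash
(python3 -m jog '[0,0.001,0,0,0,0,0.6, 0,0.001,0,0,0,0,0.6]'; python3 -m jog '[0,0.0015,0,0,0,0,0.6, 0,0.0015,0,0,0,0,0.6]')|grep -E "pos|wrist"
```

```text
eef_pos: [0.599, 0.0774, 0.0236]
wrist_force: [-8.4, -9.9, 4.3]
eef_pos: [0.599, 0.0776, 0.0236]
wrist_force: [-9.9, -16.0, 4.6]
```

```bash
python3 -m jog '[0.002,-0.002,0,0,0,0,0.5, 0.003,-0.003,-0.001,0,0,0,0.36, 0.003,-0.003,-0.001,0,0,0,0.36, 0.003,-0.003,-0.001,0,0,0,0.36, 0.003,-0.003,-0.001,0,0,0,0.36, 0.003,-0.003,-0.001,0,0,0,0.4, 0.003,-0.003,-0.001,0,0,0,0.5, 0.003,-0.003,-0.001,0,0,0,0.6, 0.003,-0.003,-0.001,0,0,0,0.6, 0.003,-0.003,-0.001,0,0,0,0.6]'
python3 - <<'E'
from h import *
to([.6527,-.1428,.1],np.radians(95.6))
E
```

```text
time_s: 24.35
eef_pos: [0.5981, 0.0774, 0.0259]
eef_rot: [-0.0, 0.014, 1.0, -0.001]
wrist_force: [-3.3, -3.9, 6.9]
opening: 0.51
grasp_force: 59.8
shift [-0.0609 -0.2186 -0.0738]
turn [-0.001 -0.    -0.126]
turn [-0.000e+00  2.000e-03  3.015e+00]
```

```bash
python3 -m jog '[0,0,-0.03,0,0,0,0.6, 0,-0.02,-0.074,0,0,0,0.6, -0.02,-0.07,-0.074,0,0,-0.06,0.6, -0.04,-0.12,-0.074,0,0,-0.126,0.6, -0.0605,-0.17,-0.074,0,0,-0.126,0.6, -0.0605,-0.21,-0.074,0,0,-0.126,0.6, -0.0605,-0.2186,-0.074,0,0,-0.126,0.6, -0.0605,-0.2186,-0.074,0,0,-0.126,0.6, -0.0605,-0.2186,-0.074,0,0,-0.126,0.6, -0.0605,-0.2186,-0.074,0,0,-0.126,0.6]'
python3 - <<'E'
from h import *
st();to([.652,-.1428,.045],np.radians(95.6))
c=camera("wrist");f=c["frame"];cv2.imwrite("pics/w8.png",f[:,:,::-1])
o=get_obs();print(proj(c,np.array([[.0042+dx,dy,-.0259+.008] for dx,dy in((-.02,-.023),(-.02,.023),(.02,-.023),(.02,.023))])@R.from_euler("z",5.6,degrees=True).as_matrix().T+o["eef_pos"]).round(1).tolist())
E
```

```text
time_s: 25.6
eef_pos: [0.6522, -0.1405, 0.0991]
eef_rot: [-0.0, -0.049, 0.999, 0.0]
wrist_force: [0.6, 0.0, -0.4]
opening: 0.508
grasp_force: 61.9
{'time_s': 25.6, 'q': [-0.3897, 0.5442, 1.4638, 0.0002, 1.1339, -2.0595], 'eef_pos': [0.6522, -0.1405, 0.0991], 'eef_rot': [-0.0001, -0.0494, 0.9988, 0.0001], 'wrist_force': [0.5849, 0.019, -0.3608], 'opening': 0.5084, 'grasp_force': 61.9071}
shift [ 0.0004 -0.0023  0.0541]
turn [ 0.    -0.     0.001]
turn [ 0.    0.   -3.14]
[[262.3, 273.5], [367.1, 273.6], [265.8, 352.6], [363.2, 352.6]]
```

```bash
(python3 -m jog '[0,-0.0023,0.03,0,0,0,0.6, 0,-0.0023,0.05,0,0,0,0.6, 0,-0.0023,0.054,0,0,0,0.6, 0,-0.0023,0.054,0,0,0,0.6, 0,-0.0023,0.054,0,0,0,0.6]'; python3 -m jog '[0,0,0.004,0,0,0,0.6, 0,0,0.006,0,0,0,0.6, 0,0,0.006,0,0,0,0.6]')|grep -E "pos|wrist"
```

```text
eef_pos: [0.6532, -0.1445, 0.0462]
wrist_force: [0.2, -0.4, 0.1]
eef_pos: [0.6526, -0.1444, 0.0393]
wrist_force: [1.0, -0.4, -0.4]
```

```bash
(python3 -m jog '[0.0004,0.0016,0,0,0,0,0.6, 0.0004,0.0016,0.002,0,0,0,0.6]'; python3 -m jog '[0,0,0.002,0,0,0,0.6, 0,0,0.002,0,0,0,0.6]';python3 -m jog '[0,0,0.0015,0,0,0,0.6, 0,0,0.0015,0,0,0,0.6]';python3 -m jog '[0,0,0.0015,0,0,0,0.6, 0,0,0.0015,0,0,0,0.6]')|grep -E "pos|wrist"
```

```text
eef_pos: [0.652, -0.1426, 0.0372]
wrist_force: [0.4, 0.2, -1.8]
eef_pos: [0.652, -0.1427, 0.0349]
wrist_force: [1.2, -0.2, -2.0]
eef_pos: [0.652, -0.1428, 0.034]
wrist_force: [-0.3, 1.4, 2.9]
eef_pos: [0.6521, -0.1428, 0.0339]
wrist_force: [-4.7, 2.2, 12.2]
```

```bash
(python3 -m jog '[0,0,-0.001,0,0,0,0.5, 0,0,-0.001,0,0,0,0.35, 0,0,-0.001,0,0,0,0.32, 0,0,-0.001,0,0,0,0.32, 0,0,-0.001,0,0,0,0.32, 0,0,-0.02,0,0,0,0.32, 0,0,-0.06,0,0,0,0.32, 0,0,-0.12,0,0,0,0.32, 0,0.01,-0.16,0,0,0,0.32, 0,0.045,-0.16,0,0,0,0.32, 0,0.045,-0.16,0,0,0,0.32]')
python3 - <<'E'
from h import *
st();c=camera("wrist");p=proj(c,[[.6293,-.1451,.014]])[0].astype(int);print(p);
f=c["frame"][p[1]-100:p[1]+100,p[0]-110:p[0]+110];np.save("w9.npy",f)
to([.50,-.35,.28],np.radians(95.6))
E
```

```text
time_s: 29.02
eef_pos: [0.6478, -0.096, 0.1945]
eef_rot: [0.001, -0.05, 0.999, -0.0]
wrist_force: [-0.3, -0.3, -0.1]
opening: 0.68
grasp_force: 0.0
{'time_s': 29.025, 'q': [-0.3282, 0.4083, 1.4485, 0.0006, 1.2824, -1.9988], 'eef_pos': [0.6478, -0.096, 0.1945], 'eef_rot': [0.0012, -0.0498, 0.9988, -0.0002], 'wrist_force': [-0.2838, -0.3312, -0.0785], 'opening': 0.6801, 'grasp_force': 0.0}
[262 198]
shift [ 0.1718 -0.2371 -0.0864]
turn [-0.001  0.001  0.001]
turn [-2.00e-03 -1.00e-03 -3.14e+00]
```

```bash
python3 -m jog '[0.04,-0.04,-0.05,0,0,0,0.32, 0.08,-0.1,-0.0864,0,0,0,0.32, 0.12,-0.15,-0.0864,0,0,0,0.32, 0.16,-0.2,-0.0864,0,0,0,0.32, 0.1718,-0.2371,-0.0864,0,0,0,0.32, 0.1718,-0.2371,-0.0864,0,0,0,0.32, 0.1718,-0.2371,-0.0864,0,0,0,0.32, 0.1718,-0.2371,-0.0864,0,0,0,0.32]'
python3 - <<'E'
from h import *
st();c=camera("wrist");np.savez("w10.npz",**{k:c[k] for k in("frame","mtx","extrinsics")})
for t in("brush0","caddy"):print(t,[(np.round(d["xyz"],3).tolist(),round(d["confidence"],2)) for d in spot_in(c,t)])
f=np.load("w9.npy");im=np.zeros((480,800,3),np.uint8);im[:330,:160*1]=0
im[:,:]=0;im[:480,260:]=c["frame"][:,:540];im[:236,:260]=cv2.resize(f,(260,236))
cv2.imwrite("pics/w10.png",im[:,:,::-1])
E
```

```text
time_s: 30.08
eef_pos: [0.5, -0.3494, 0.2783]
eef_rot: [-0.0, -0.049, 0.999, 0.0]
wrist_force: [0.1, -0.2, 0.4]
opening: 0.675
grasp_force: 0.0
{'time_s': 30.075, 'q': [-0.8044, 0.2409, 1.4907, 0.0003, 1.4107, -2.4738], 'eef_pos': [0.5, -0.3494, 0.2783], 'eef_rot': [-0.0001, -0.0492, 0.9988, 0.0004], 'wrist_force': [0.1063, -0.2319, 0.3631], 'opening': 0.675, 'grasp_force': 0.0}
brush0 [([0.43, -0.352, 0.174], 0.7), ([0.625, 0.049, 0.008], 0.3), ([0.749, -0.132, 0.068], 0.23)]
caddy [([0.429, -0.336, 0.09], 0.7)]
```

View pics/w10.png

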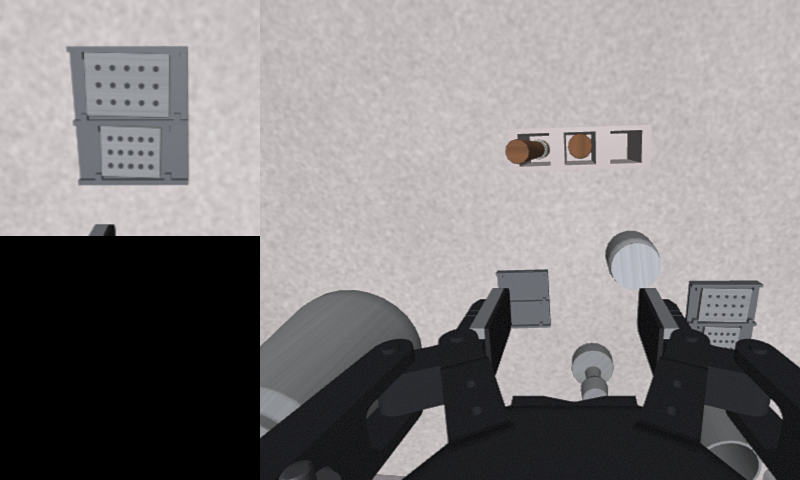

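Inset: both plates lie in their pockets. The brush tops show at wrist pixels (257,151) and (321,147), and the third compartment (367,147) is empty.

```bash
python3 - <<'E'
from h import *
z=np.load("w10.npz");c={k:z[k] for k in z};f=c["frame"]
h=cv2.cvtColor(f,cv2.COLOR_RGB2HSV);m=((h[...,1]>90)&(h[...,2]>85)&(h[...,0]<20)).astype(np.uint8)
m[300:]=0
n,l,s,ce=cv2.connectedComponentsWithStats(m)
for i in range(1,n):
    if s[i,4]>100: print(s[i].tolist(),ce[i].round(1))
for uv in((257,151),(321,147)):
    r=f[int(uv[1])-14:int(uv[1])+15,int(uv[0])-14:int(uv[0])+32]; print(uv,unproj(c,uv,.174).round(4))
print("caddy compart. edges", unproj(c,[(259,134),(382,131)],.09).round(4)[:,:2].tolist())
print(f[151,235:295].tolist()[::3])
# rack from the side picture
E
python3 - <<'E'
from h import *
c=camera("scene");np.savez("sc2.npz",**{k:c[k] for k in("frame","mtx","extrinsics")})
d=camera("side");np.savez("sd2.npz",**{k:d[k] for k in("frame","mtx","extrinsics")})
im=np.zeros((600,800,3),np.uint8)
p=proj(c,[[.54,.36,.06]])[0].astype(int);q=proj(d,[[.54,.36,.06]])[0].astype(int);print(p,q)
im[:,:400]=cv2.resize(c["frame"][p[1]-60:p[1]+60,p[0]-40:p[0]+40],(400,600),interpolation=cv2.INTER_CUBIC)
im[:,400:]=cv2.resize(d["frame"][q[1]-60:q[1]+60,q[0]-40:q[0]+40],(400,600),interpolation=cv2.INTER_CUBIC)
cv2.imwrite("pics/rack.png",im[:,:,::-1])
E
```

```text
[309, 134, 23, 24, 432] [319.8 145.6]
[246, 140, 23, 24, 423] [257.1 151.1]
(257, 151) [[ 0.4378 -0.3929  0.174 ]]
(321, 147) [[ 0.4312 -0.352   0.174 ]]
caddy compart. edges [[0.426, -0.4054], [0.4128, -0.2983]]
[[198, 192, 192], [194, 188, 190], [198, 192, 192], [196, 191, 193], [121, 85, 59], [124, 88, 63], [124, 88, 64], [122, 86, 61], [122, 87, 62], [124, 88, 63], [124, 89, 64], [106, 76, 56], [46, 34, 25], [51, 38, 29], [51, 37, 28], [49, 37, 28], [49, 36, 30], [135, 131, 124], [102, 96, 95], [206, 194, 196]]
[469 230] [202 209]
```

Run:
```python
from h import *
to([.437,-.349,.27],np.radians(5.6))
```

```text
shift [0.0627 0.0068 0.0085]
turn [ 0.    -0.     1.572]
turn [ 0.    0.   -1.57]
```

```bash
python3 -m jog '[0.02,-0.02,0,0,0,0.18,0.4, 0.04,-0.037,0.0085,0,0,0.36,0.4, 0.066,-0.037,0.0085,0,0,0.54,0.4, 0.066,-0.037,0.0085,0,0,0.72,0.4, 0.066,-0.037,0.0085,0,0,0.9,0.4, 0.066,-0.037,0.0085,0,0,1.08,0.4, 0.066,-0.037,0.0085,0,0,1.26,0.4, 0.066,-0.037,0.0085,0,0,1.44,0.4, 0.066,-0.037,0.0085,0,0,1.546,0.4, 0.066,-0.037,0.0085,0,0,1.546,0.4, 0.066,-0.037,0.0085,0,0,1.546,0.4]'
python3 - <<'E'
from h import *
c=camera("wrist");print(proj(c,[[.4378,-.3929,.174]]))
h=cv2.cvtColor(c["frame"],cv2.COLOR_RGB2HSV);m=((h[...,1]>90)&(h[...,2]>85)&(h[...,0]<20)).astype(np.uint8)
n,l,s,ce=cv2.connectedComponentsWithStats(m)
for i in range(1,n):
    if s[i,4]>150: print(s[i].tolist(),ce[i].round(1),unproj(c,ce[i],.174).round(4))
to([.4378,-.3929,.137],np.radians(7))
E
```

```text
time_s: 31.7
eef_pos: [0.4376, -0.3936, 0.27]
eef_rot: [0.0, 0.662, 0.75, -0.0]
wrist_force: [0.3, -0.5, -0.4]
opening: 0.599
grasp_force: 0.0
[[313.1096555  251.67760645]]
[299, 180, 23, 24, 416] [309.7 191.3] [[ 0.4306 -0.3527  0.174 ]]
[303, 242, 22, 20, 348] [313.3 251.5] [[ 0.4379 -0.3927  0.174 ]]
shift [0.0007 0.0003 0.133 ]
turn [0.    0.    0.002]
turn [-0.    0.   -3.14]
```

Both brush tops are confirmed to 1 mm. Descend, grip, lift.

```bash
python3 -m jog '[0.0007,0,0.05,0,0,0,0.4, 0.0007,0,0.1,0,0,0,0.4, 0.0007,0,0.133,0,0,0,0.4, 0.0007,0,0.133,0,0,0,0.4, 0.0007,0,0.133,0,0,0,0.4, 0.0007,0,0.133,0,0,0,0.6, 0.0007,0,0.133,0,0,0,0.8, 0.0007,0,0.133,0,0,0,0.95, 0.0007,0,0.133,0,0,0,0.95, 0.0007,0,0.133,0,0,0,0.95, 0.0007,0,0.133,0,0,0,0.95]'; python3 -m jog '[0,0,-0.04,0,0,0,0.95, 0,0,-0.08,0,0,0,0.95, 0,0,-0.12,0,0,0,0.95, 0,0,-0.15,0,0,0,0.95, 0,0,-0.155,0,0,0,0.95, 0,0,-0.155,0,0,0,0.95]'
python3 - <<'E'
from h import *
to([.60,.27,.292],np.radians(35))
E
```

```text
time_s: 33.12
eef_pos: [0.4378, -0.394, 0.1386]
eef_rot: [0.001, 0.663, 0.749, -0.0]
wrist_force: [-1.4, 0.2, 7.2]
opening: 0.171
grasp_force: 58.4
time_s: 33.88
eef_pos: [0.4371, -0.3928, 0.2911]
eef_rot: [-0.0, 0.663, 0.749, 0.0]
wrist_force: [0.3, 0.3, -1.2]
opening: 0.17
grasp_force: 58.6
shift [ 6.381e-01  2.423e-01 -5.000e-04]
turn [-0.    -0.001 -0.489]
turn [-1.000e-03  0.000e+00  2.653e+00]
```

```bash
python3 -m jog '[0.06,0.023,0,0,0,-0.1,0.95, 0.12,0.046,0,0,0,-0.2,0.95, 0.18,0.068,0,0,0,-0.3,0.95, 0.24,0.091,0,0,0,-0.4,0.95, 0.3,0.114,0,0,0,-0.489,0.95, 0.36,0.137,0,0,0,-0.489,0.95, 0.42,0.16,0,0,0,-0.489,0.95, 0.48,0.182,0,0,0,-0.489,0.95, 0.54,0.205,0,0,0,-0.489,0.95, 0.6,0.228,0,0,0,-0.489,0.95, 0.638,0.242,0,0,0,-0.489,0.95, 0.638,0.242,0,0,0,-0.489,0.95, 0.638,0.242,0,0,0,-0.489,0.95]'
python3 - <<'E'
from h import *
st();c=camera("wrist");save(c,"w11");np.savez("w11.npz",**{k:c[k] for k in("frame","mtx","extrinsics")})
print(rot().as_matrix().round(3).tolist())
E
```

```text
time_s: 35.5
eef_pos: [0.599, 0.2692, 0.2896]
eef_rot: [-0.001, 0.461, 0.887, -0.001]
wrist_force: [0.3, -0.3, -0.2]
opening: 0.173
grasp_force: 58.7
{'time_s': 35.5, 'q': [0.2423, 0.3391, 1.3451, -0.0006, 1.4612, -0.3693], 'eef_pos': [0.599, 0.2692, 0.2896], 'eef_rot': [-0.0013, 0.4614, 0.8872, -0.0015], 'wrist_force': [0.2813, -0.2754, -0.225], 'opening': 0.1731, 'grasp_force': 58.7299}
[[-0.573, 0.819, -0.003], [0.819, 0.573, -0.001], [0.001, -0.003, -1.0]]
```

View pics/w11.png

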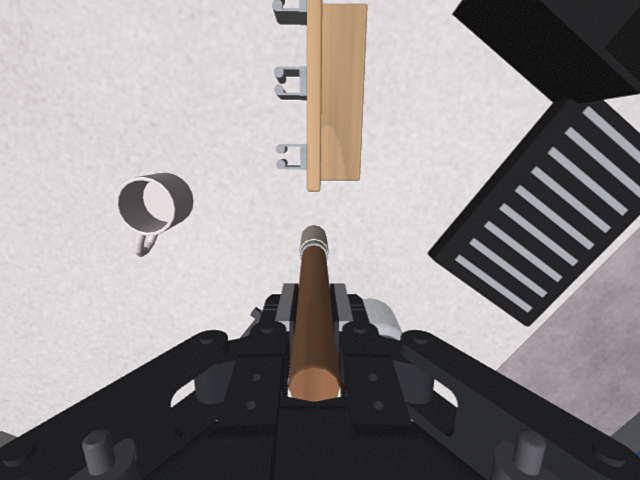

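The wrist view shows the rack: the board's face edge is at u≈307 and its near end at v≈190, with clips at v≈156, 81 and 5 opening to the left (u≈281). The brush is hanging straight in the grip.

Run:
```python
from h import *
z=np.load("w11.npz");c={k:z[k] for k in z};f=c["frame"]
h=cv2.cvtColor(f,cv2.COLOR_RGB2HSV);m=((h[...,1]>70)&(h[...,0]<25)&(h[...,2]>120)).astype(np.uint8)
pts=[]
for v in(25,45,110,130,180):
    u=np.flatnonzero(m[v,290:330])[0]+290;pts.append((u-.5,v))
col=np.flatnonzero(m[150:230,312])+150;print(pts,col[-1])
P=unproj(c,pts,.112)[:,:2]
vx,vy,x0,y0=cv2.fitLine(P.astype(np.float32)*1e3,cv2.DIST_L2,0,.01,.01).ravel();d=np.array([vx,vy]);d*=np.sign(d[1]);n=np.array([d[1],-d[0]])
print("board dir",np.degrees(np.arctan2(d[1],d[0])),"normal(rack x)",np.degrees(np.arctan2(n[1],n[0])))
e=unproj(c,(312,col[-1]+.5),.112)[0,:2];b=np.array([x0,y0])/1e3
end=b+d*((e-b)@d)
for k in(30,90,150): s=end+d*k*1e-3-n*.014;print("clip seat",s.round(4),proj(c,[*s,.110]).round(1),"noses",proj(c,np.array([[*(s-.009*n+q*d),.110] for q in(-.008,.008)])).round(1).tolist())
g=cv2.cvtColor(f,cv2.COLOR_RGB2GRAY)
print(g[135:175,281].tolist());print(g[60:105,281].tolist())
```

```text
[(np.float64(306.5), 25), (np.float64(306.5), 45), (np.float64(306.5), 110), (np.float64(306.5), 130), (np.float64(306.5), 180)] 190
board dir 124.716225 normal(rack x) 34.716232
clip seat [0.547  0.3077] [[290.4 155.4]] noses [[280.3, 164.8], [279.9, 145.7]]
clip seat [0.5128 0.357 ] [[289.4  79.7]] noses [[278.7, 90.2], [278.2, 68.8]]
clip seat [0.4786 0.4063] [[288.3  -5.9]] noses [[276.9, 6.1], [276.4, -18.2]]
[222, 223, 221, 219, 218, 216, 218, 220, 221, 180, 171, 174, 177, 176, 173, 174, 174, 174, 195, 226, 225, 223, 226, 223, 139, 159, 174, 179, 177, 174, 173, 176, 172, 175, 210, 228, 226, 223, 221, 218]
[217, 218, 218, 219, 218, 218, 202, 174, 172, 176, 180, 177, 176, 175, 181, 176, 136, 73, 60, 58, 64, 56, 53, 100, 210, 192, 172, 176, 175, 173, 176, 175, 175, 178, 177, 83, 51, 51, 65, 139, 230, 223, 218, 218, 217]
```

Run:
```python
from h import *
z=np.load("w11.npz");c={k:z[k] for k in z};o=get_obs();e=o["eef_pos"]
b=unproj(c,(315,384),e[2]+.0354)[0];print("brush top rel TCP in tool",rot().inv().apply(b-e).round(4))
n=np.array([.822,.5695]);s=np.array([.5474,.3070])
p=s-.06*n;to([*p,.15],np.radians(34.7));print(p)
```

```text
brush top rel TCP in tool [ 0.0028  0.0008 -0.0354]
shift [ 0.0614 -0.0801  0.1405]
turn [-0.003 -0.001  0.005]
turn [ 1.000e-03 -4.000e-03 -3.137e+00]
[0.49808 0.27283]
```

```bash
python3 -m jog '[0.01,-0.04,0,0,0,0.005,0.95, 0.03,-0.08,0,0,0,0.005,0.95, 0.06,-0.08,0,0,0,0.005,0.95, 0.06,-0.08,0.04,0,0,0.005,0.95, 0.06,-0.08,0.08,0,0,0.005,0.95, 0.06,-0.08,0.12,0,0,0.005,0.95, 0.06,-0.08,0.14,0,0,0.005,0.95, 0.06,-0.08,0.1405,0,0,0.005,0.95, 0.06,-0.08,0.1405,0,0,0.005,0.95, 0.06,-0.08,0.1405,0,0,0.005,0.95]'
python3 - <<'E'
from h import *
st();n=np.array([.822,.5695]);s=np.array([.5474,.3070]);to([*s,.15],np.radians(34.7))
E
```

```text
time_s: 36.8
eef_pos: [0.501, 0.2727, 0.1531]
eef_rot: [0.001, 0.464, 0.886, 0.001]
wrist_force: [-0.1, -0.8, -1.2]
opening: 0.173
grasp_force: 58.9
{'time_s': 36.8, 'q': [0.2905, 0.2821, 1.7073, -0.0, 1.1494, -0.3149], 'eef_pos': [0.501, 0.2727, 0.1531], 'eef_rot': [0.001, 0.4642, 0.8857, 0.0009], 'wrist_force': [-0.0739, -0.8035, -1.2057], 'opening': 0.1729, 'grasp_force': 58.8804}
shift [0.0018 0.0577 0.0032]
turn [ 0.003  0.001 -0.   ]
turn [ 1.000e-03 -4.000e-03  3.141e+00]
```

```bash
(python3 -m jog '[0,0.015,0,0,0,0,0.95, 0,0.03,0.002,0,0,0,0.95, 0,0.038,0.002,0,0,0,0.95, 0,0.038,0.002,0,0,0,0.95, 0,0.038,0.002,0,0,0,0.95]'; python3 -m jog '[0,0.005,0,0,0,0,0.95, 0,0.005,0,0,0,0,0.95]'; python3 -m jog '[0,0.005,0,0,0,0,0.95, 0,0.005,0,0,0,0,0.95]'; python3 -m jog '[0,0.005,0,0,0,0,0.95, 0,0.005,0,0,0,0,0.95]')|grep -E "pos|wrist"
```

```text
eef_pos: [0.531, 0.2944, 0.1497]
wrist_force: [-0.7, 1.0, -0.1]
eef_pos: [0.5339, 0.2967, 0.1489]
wrist_force: [-4.2, -2.7, 1.7]
eef_pos: [0.537, 0.299, 0.1481]
wrist_force: [-6.9, -3.6, 0.5]
eef_pos: [0.5417, 0.3022, 0.148]
wrist_force: [-3.3, -1.6, -2.8]
```

```bash
(python3 -m jog '[0,0.005,0,0,0,0,0.95, 0,0.005,0,0,0,0,0.95]'; python3 -m jog '[0,0.003,0,0,0,0,0.95, 0,0.003,0,0,0,0,0.95]'; python3 -m jog '[0,0.002,0,0,0,0,0.95, 0,0.002,0,0,0,0,0.95]')|grep -E "pos|wrist"
```

```text
eef_pos: [0.5479, 0.3061, 0.1493]
wrist_force: [-0.3, 0.9, -4.1]
eef_pos: [0.5484, 0.3065, 0.1492]
wrist_force: [-8.4, -4.9, 2.5]
eef_pos: [0.5487, 0.3068, 0.1492]
wrist_force: [-13.5, -9.7, 7.4]
```

Snapped home against the pad. Back off slightly, release and rise.

```bash
python3 -m jog '[0,-0.003,0,0,0,0,0.9, 0,-0.003,0,0,0,0,0.7, 0,-0.003,0,0,0,0,0.5, 0,-0.003,0,0,0,0,0.45, 0,-0.003,0,0,0,0,0.45, 0,-0.003,0,0,0,0,0.45, 0,-0.003,-0.03,0,0,0,0.45, 0,-0.003,-0.08,0,0,0,0.45, 0,-0.003,-0.13,0,0,0,0.45, 0,-0.003,-0.14,0,0,0,0.45, 0,-0.003,-0.14,0,0,0,0.45]'
python3 - <<'E'
from h import *
to([.4306,-.3527,.29],np.radians(7))
c=camera("wrist");h=cv2.cvtColor(c["frame"],cv2.COLOR_RGB2HSV);m=((h[...,1]>90)&(h[...,0]<20)).astype(np.uint8)
p=proj(c,[[.5474,.307,.185]])[0];u,v=p.astype(int);print(p);mm=m[v-25:v+25,u-25:u+25];ys,xs=np.nonzero(mm);print(xs.mean()+u-25,ys.mean()+v-25,len(xs))
E
```

```text
time_s: 40.3
eef_pos: [0.5495, 0.3071, 0.29]
eef_rot: [0.0, 0.464, 0.886, 0.0]
wrist_force: [-0.2, -0.3, -1.0]
opening: 0.553
grasp_force: 0.0
shift [-4.745e-01 -4.735e-01 -4.000e-04]
turn [0.001 0.    0.484]
turn [-0.000e+00  2.000e-03 -2.658e+00]
[310.57852992 246.79456451]
316.5374149659864 238.2437641723356 882
```

```bash
python3 -m jog '[-0.04,-0.04,0,0,0,0.1,0.4, -0.08,-0.08,0,0,0,0.2,0.4, -0.12,-0.12,0,0,0,0.3,0.4, -0.16,-0.16,0,0,0,0.4,0.4, -0.2,-0.2,0,0,0,0.484,0.4, -0.24,-0.24,0,0,0,0.484,0.4, -0.28,-0.28,0,0,0,0.484,0.4, -0.32,-0.32,0,0,0,0.484,0.4, -0.36,-0.36,0,0,0,0.484,0.4, -0.4,-0.4,0,0,0,0.484,0.4, -0.44,-0.44,0,0,0,0.484,0.4, -0.4745,-0.4735,0,0,0,0.484,0.4, -0.4745,-0.4735,0,0,0,0.484,0.4, -0.4745,-0.4735,0,0,0,0.484,0.4, -0.4745,-0.4735,0,0,0,0.484,0.4]'
python3 - <<'E'
from h import *
c=camera("wrist");print(proj(c,[[.4306,-.3527,.174]]))
h=cv2.cvtColor(c["frame"],cv2.COLOR_RGB2HSV);m=((h[...,1]>90)&(h[...,2]>85)&(h[...,0]<20)).astype(np.uint8)
n,l,s,ce=cv2.connectedComponentsWithStats(m)
for i in range(1,n):
    if s[i,4]>150: print(s[i].tolist(),ce[i].round(1),unproj(c,ce[i],.174).round(4))
to([.4306,-.3522,.137],np.radians(7))
E
```

```text
time_s: 42.22
eef_pos: [0.4305, -0.3512, 0.2887]
eef_rot: [-0.001, 0.662, 0.749, 0.0]
wrist_force: [-0.5, 0.8, 0.5]
opening: 0.599
grasp_force: 0.0
[[312.77978417 246.82243925]]
[301, 236, 20, 19, 309] [310.2 245. ] [[ 0.4286 -0.3515  0.174 ]]
shift [-1.00e-03 -1.00e-04  1.52e-01]
turn [-0.    -0.001  0.001]
turn [ 1.00e-03 -1.00e-03 -3.14e+00]
```

```bash
python3 -m jog '[0,0,0.05,0,0,0,0.4, 0,0,0.1,0,0,0,0.4, 0,0,0.15,0,0,0,0.4, 0,0,0.152,0,0,0,0.4, 0,0,0.152,0,0,0,0.4, 0,0,0.152,0,0,0,0.6, 0,0,0.152,0,0,0,0.8, 0,0,0.152,0,0,0,0.95, 0,0,0.152,0,0,0,0.95, 0,0,0.152,0,0,0,0.95, 0,0,0.152,0,0,0,0.95]'; python3 -m jog '[0,0,-0.04,0,0,0,0.95, 0,0,-0.08,0,0,0,0.95, 0,0,-0.12,0,0,0,0.95, 0,0,-0.15,0,0,0,0.95, 0,0,-0.155,0,0,0,0.95, 0,0,-0.155,0,0,0,0.95]'
python3 - <<'E'
from h import *
n=np.array([.822,.5695]);s=np.array([.4786,.4063])+[.0004,-.0006]
to([*(s-.06*n),.291],np.radians(34.7))
E
```

```text
time_s: 43.65
eef_pos: [0.431, -0.3538, 0.1395]
eef_rot: [0.002, 0.663, 0.749, -0.0]
wrist_force: [-0.9, 0.6, 7.1]
opening: 0.166
grasp_force: 58.4
time_s: 44.4
eef_pos: [0.4302, -0.3525, 0.2919]
eef_rot: [-0.0, 0.663, 0.749, 0.0]
wrist_force: [0.5, 0.5, -1.3]
opening: 0.17
grasp_force: 58.5
shift [0.7188 0.0876 0.0011]
turn [-0.    -0.    -0.484]
turn [-0.     0.     2.658]
```

```bash
python3 -m jog '[0.06,0.007,0,0,0,-0.1,0.95, 0.12,0.015,0,0,0,-0.2,0.95, 0.18,0.022,0,0,0,-0.3,0.95, 0.24,0.03,0,0,0,-0.4,0.95, 0.3,0.037,0,0,0,-0.484,0.95, 0.36,0.044,0,0,0,-0.484,0.95, 0.42,0.051,0,0,0,-0.484,0.95, 0.48,0.058,0,0,0,-0.484,0.95, 0.54,0.066,0,0,0,-0.484,0.95, 0.6,0.073,0,0,0,-0.484,0.95, 0.66,0.08,0,0,0,-0.484,0.95, 0.7,0.086,0,0,0,-0.484,0.95, 0.717,0.0876,0,0,0,-0.484,0.95, 0.717,0.0876,0,0,0,-0.484,0.95, 0.717,0.0876,0.05,0,0,-0.484,0.95, 0.717,0.0876,0.1,0,0,-0.484,0.95, 0.717,0.0876,0.141,0,0,-0.484,0.95, 0.717,0.0876,0.141,0,0,-0.484,0.95, 0.717,0.0876,0.141,0,0,-0.484,0.95]'
python3 - <<'E'
from h import *
st();s=np.array([.479,.4057]);to([*s,.15],np.radians(34.7))
c=camera("wrist");save(c,"w12")
E
```

```text
time_s: 46.78
eef_pos: [0.4313, 0.3692, 0.1532]
eef_rot: [0.001, 0.464, 0.886, 0.001]
wrist_force: [0.5, 0.7, -0.4]
opening: 0.17
grasp_force: 58.7
{'time_s': 46.775, 'q': [0.499, 0.2769, 1.7137, -0.0002, 1.149, -0.1057], 'eef_pos': [0.4313, 0.3692, 0.1532], 'eef_rot': [0.0006, 0.4644, 0.8856, 0.0008], 'wrist_force': [0.4969, 0.7255, -0.3946], 'opening': 0.1699, 'grasp_force': 58.6523}
shift [0.0029 0.06   0.0033]
turn [ 0.002  0.    -0.001]
turn [ 1.000e-03 -3.000e-03  3.141e+00]
```

```bash
(python3 -m jog '[0.001,0.015,0,0,0,0,0.95, 0.001,0.03,0.002,0,0,0,0.95, 0.001,0.04,0.002,0,0,0,0.95, 0.001,0.04,0.002,0,0,0,0.95, 0.001,0.04,0.002,0,0,0,0.95]'; python3 -m jog '[0,0.005,0,0,0,0,0.95, 0,0.005,0,0,0,0,0.95]'; python3 -m jog '[0,0.005,0,0,0,0,0.95, 0,0.005,0,0,0,0,0.95]'; python3 -m jog '[0,0.005,0,0,0,0,0.95, 0,0.005,0,0,0,0,0.95]'; python3 -m jog '[0,0.004,0,0,0,0,0.95, 0,0.004,0,0,0,0,0.95]')|grep -E "pos|wrist"
```

```text
eef_pos: [0.4624, 0.3932, 0.15]
wrist_force: [-1.1, -0.5, -0.4]
eef_pos: [0.4651, 0.3955, 0.1489]
wrist_force: [-5.0, -2.3, 1.7]
eef_pos: [0.4682, 0.3978, 0.1481]
wrist_force: [-6.6, -3.4, 0.2]
eef_pos: [0.4733, 0.4012, 0.1482]
wrist_force: [-3.4, -1.6, -3.9]
eef_pos: [0.4791, 0.4049, 0.15]
wrist_force: [0.9, 1.8, -3.6]
```

```bash
(python3 -m jog '[0,0.003,0,0,0,0,0.95, 0,0.003,0,0,0,0,0.95]'; python3 -m jog '[0,0.0025,0,0,0,0,0.95, 0,0.0025,0,0,0,0,0.95]')|grep -E "pos|wrist"
```

```text
eef_pos: [0.4796, 0.4053, 0.1499]
wrist_force: [-7.0, -2.8, 3.7]
eef_pos: [0.4801, 0.4056, 0.1499]
wrist_force: [-12.5, -8.9, 10.9]
```

```bash
python3 -m jog '[0,-0.003,0,0,0,0,0.9, 0,-0.003,0,0,0,0,0.7, 0,-0.003,0,0,0,0,0.5, 0,-0.003,0,0,0,0,0.45, 0,-0.003,0,0,0,0,0.45, 0,-0.003,0,0,0,0,0.45, 0,-0.003,-0.03,0,0,0,0.45, 0,-0.003,-0.08,0,0,0,0.45, 0,-0.003,-0.13,0,0,0,0.45, -0.05,-0.003,-0.18,0,0,0,0.45, -0.1,-0.003,-0.18,0,0,0,0.45, -0.15,-0.003,-0.18,0,0,0,0.45, -0.15,-0.003,-0.18,0,0,0,0.45, -0.15,-0.003,-0.18,0,0,0,0.45]'
python3 - <<'E'
from h import *
st();c=camera("wrist");d=camera("side")
print(proj(c,[[.5474,.307,.185],[.479,.4057,.185]]).round(1).tolist())
q=proj(d,[[.53,.36,.08]])[0].astype(int);im=np.zeros((480,800,3),np.uint8);im[:,:480]=c["frame"][:,80:560]
im[:,480:]=cv2.resize(d["frame"][q[1]-75:q[1]+45,q[0]-40:q[0]+40],(320,480),interpolation=cv2.INTER_CUBIC)
cv2.imwrite("pics/final.png",im[:,:,::-1])
E
```

```text
time_s: 50.7
eef_pos: [0.5652, 0.2823, 0.3292]
eef_rot: [-0.0, 0.464, 0.886, -0.0]
wrist_force: [-0.7, 0.7, -0.7]
opening: 0.552
grasp_force: 0.0
{'time_s': 50.7, 'q': [0.2754, 0.2583, 1.3681, 0.0005, 1.5159, -0.3301], 'eef_pos': [0.5652, 0.2823, 0.3292], 'eef_rot': [-0.0004, 0.4642, 0.8857, -0.0], 'wrist_force': [-0.7153, 0.6588, -0.6513], 'opening': 0.5522, 'grasp_force': 0.0}
[[312.6, 196.9], [312.3, 23.6]]
```

View pics/final.png

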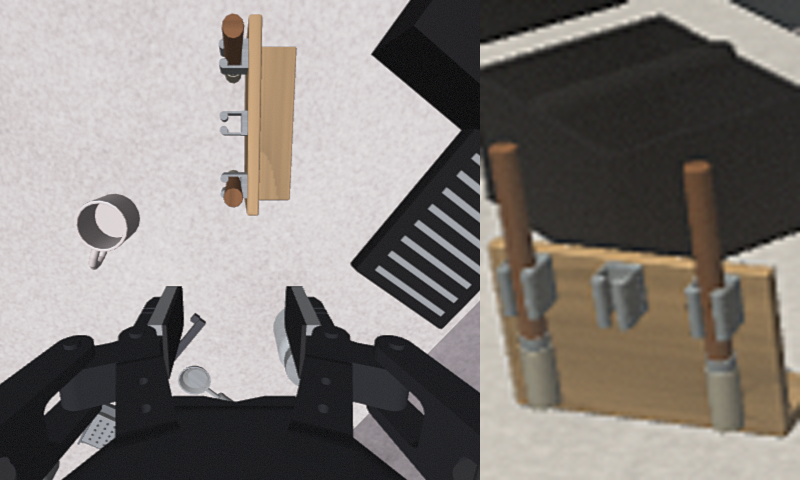

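Both brushes are upright in clips, tops at (233,196) and (233,25), within a pixel or two of prediction. A quick check that the plates are still in place, then hand in.

Run:
```python
from h import *
for n in("side","scene"):
    c=camera(n)
    for t in("plate_large","plate_small"):print(n,t,[(np.round(d["xyz"],3).tolist(),round(d["confidence"],2)) for d in spot_in(c,t)])
```

```text
side plate_large [([0.595, -0.154, 0.016], 0.87)]
side plate_small [([0.654, -0.141, 0.015], 0.58)]
scene plate_large []
scene plate_small [([0.656, -0.143, 0.014], 0.78)]
```

Run:
```python
from h import *
c=camera("side")
f=cv2.cvtColor(c["frame"],cv2.COLOR_RGB2GRAY)
ang=np.radians(5.6);ex=np.array([np.cos(ang),np.sin(ang)]);ey=np.array([-ex[1],ex[0]])
for s0,w,h in(((.6054,-.1474),.046,.062),((.6562,-.1425),.040,.046)):
    best=[]
    for dx in np.arange(-.012,.0121,.001):
        for dy in np.arange(-.012,.0121,.001):
            q=lambda k:proj(c,[[*(np.array(s0)+ex*(dx+a*w/2*k)+ey*(dy+b*h/2*k)),.016] for a,b in((-1,-1),(1,-1),(1,1),(-1,1))])
            m=np.zeros(f.shape,np.uint8);cv2.fillConvexPoly(m,(q(1)*16).astype(int),1,shift=4)
            m2=np.zeros(f.shape,np.uint8);cv2.fillConvexPoly(m2,(q(1.12)*16).astype(int),1,shift=4)
            best.append((f[m>0].mean()-f[(m2>0)&(m==0)].mean(),dx,dy))
    print(sorted(best)[-1])
```

```text
(np.float64(40.669355888093676), np.float64(-0.004999999999999994), np.float64(-0.0029999999999999923))
(np.float64(40.28343815513627), np.float64(-0.004999999999999994), np.float64(-0.0019999999999999914))
```

Both plates show the same small camera bias, so they are still seated. Handing in.

```bash
python3 -c "
from bench import hand_in
print(hand_in())"
```

```text
the job is handed in; nothing more can be done
None
```

I handed the job in at about 51 s of the 210 s: the large plate, then the small one, was slid home in the stop and laid in its own pocket, and both brushes were snapped into clips; the hand-in gave no verdict.

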